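# Load the missing cell into the robot's sprung cell holder

## Task

The student robot on the bench is short of one cell. Take the long cell from the white rack and load it into the empty holder on the robot's deck: flat end first, down into the trough and against the spring, then press the button end down until it pops in between the springy ears and the cell lies fully home. Press gently: neither squash the spring solid nor push the holder right down on its rubber mounts. Let go, and leave the short cells and the other loose things where they lie.

Things in the scene. Friction and masses are not known exactly. Their poses are not given: they have to be found in the camera images.
- cell_center (a point): Centre of the long cell to be loaded: a loose grey cylinder, 21 mm diameter, 70 mm long, about 70 g, lying level in one of three places (which varies) of a white rack, axis 31 mm above the bench, next places 60 mm away. Local x runs along it to its button end. Two V rests, 6 mm thick, up to 27 mm above the bench, carry it 21 mm either side of the centre: grasp it in the middle.
- cell_plus (a point): Centre of the long cell's button-end face, 35 mm from its centre. The steel button stands 1.3 mm proud of the face, is 9 mm wide and only for the eye (nothing touches it).
- cell_minus (a point): Centre of the long cell's flat-end face, 35 mm from its centre on the other side.
- bay_seat (a point): Where the loaded cell's centre belongs in the empty black holder on the robot's clear deck. Local x runs along the trough from spring to stop wall (roughly to the arm's left), z up. In this frame, mm: trough floor z -10.5, deck z -29.5. Open at the sides for fingers from x -20 to +18, floor only 13 wide there; else 31 wide. A filled holder of the same form stands 80 to one side.
- bay_stop (a point): Centre of the stop wall's face, 35 mm from bay_seat along its x, where the button end's face ends up. Wall 27 mm wide, 12.5 mm thick. At the spring end two flat cheeks guide the cell, 12.5 mm either side of the middle, from x -35 to -20 in bay_seat's frame, up to z +7, flared outwards above z -1.
- bay_lead (a point): Top edge of the lead-in on the stop wall: x +44.5, z +14.5 mm in bay_seat's frame. From here a slick slant falls, 29 degrees off vertical, to the top of the wall's upright face (x +35, z -2.5). A cell end pressed down on the slant slides down it and drives the cell back against the spring (some 8 N, pressed near x +14).
- spring_tip (a point): Foremost point of the empty holder's spring (coil with a domed steel tip, dome radius 6 mm), on the axis of the loaded cell: x -29 mm in bay_seat's frame when free; it moves with the spring. The spring's block behind it reaches from x -47 to -61 mm, up to z +13.5.
- spring (a joint): How far the spring is pushed in: 0 free, 0.006 m with the cell loaded, 0.012 m squashed solid. It starts to give at 2.0 N and stiffens by 0.5 N per mm.
- cell_c_center (a point): Centre of a short thick cell in the rack (26 mm diameter, 50 mm long); leave it.
- cell_aa_center (a point): Centre of a short thin cell in the rack (14.5 mm diameter, 50 mm long); leave it.
- screwdriver: Loose screwdriver lying on the bench between rack and robot; leave it.
- tape: Loose roll of black tape lying on the bench, 90 mm in diameter, 24 mm high, origin at the centre of its under side; leave it.
- collar: Loose steel shaft collar lying on the robot's deck, 28 mm in diameter, 12 mm high, origin at the centre of its under side; leave it.
- spare_wheel: Loose wheel lying flat on the bench, 100 mm in diameter, about 30 mm high, origin at the centre of its under side; leave it.
- bay_ears (a point): Middle between the two springy ears that hold the button end: x +22 to +32, noses at z +1.5 mm in bay_seat's frame, 18.6 mm apart when free, flared wide above (tops at z +10.5). The 21 mm cell has to be pressed down between them: it meets them 6 to 7 mm above home, resistance climbs to 9 to 14 N (pressed near x +14), at 2 to 5 mm above home it pops through and is held.
- bay (a joint): How far the empty holder has sunk on its soft rubber mounts, about 0 at rest: it gives 1 mm for every 3 N of downward push, and its mounts bottom at 0.0085 m. bay_seat and the other points of the holder move with it. It also gives along its length, 1 mm for every 2 N, up to 4 mm.
Not all that is in view belongs to the job. What is shaped like the part that bears cell_center but orange or red is not meant.

How it is judged (in metres and radians):
On the way:
1. the cell's flat end is down in the trough of the empty holder and pushes the spring in by 1 mm or more, while its button end is still up, above the ears (value of joint spring above 0.001 m and contact force between cell and spring above 0.5 N and z of cell_minus in the frame of bay_seat below 0.012 m and y of cell_minus in the frame of bay_seat between -0.006 and 0.006 m and z of cell_plus in the frame of bay_seat above 0.01 m), for 0.1 s.
At the end, for the whole second after the job is handed in: The long cell lies at rest in the empty holder, button end down between the ears and within 1.8 mm of the stop wall, flat end against the spring (pushed in 4 to 8 mm), both ends within 1.6 mm of the seated height and its centre within 3.5 mm of its place, released (x of cell_plus in the frame of bay_seat between 0.0332 and 0.0365 m and z of cell_plus in the frame of bay_seat between -0.003 and 0.0016 m and z of cell_minus in the frame of bay_seat between -0.003 and 0.0016 m and horizontal distance between cell_center and bay_seat below 0.0035 m and value of joint spring between 0.004 and 0.008 m and linear speed of cell below 0.02 m/s); the robot touches nothing.
It fails at once if the holder is pushed down on its mounts by more than 7.8 mm (some 23 N) (value of joint bay above 0.0078 m).
It fails at once if the spring is squashed solid (more than 11.7 mm) (value of joint spring above 0.0117 m).
It fails at once if another loose thing (one of the two short cells, screwdriver, tape, collar, spare wheel) is moved by more than 15 mm (distance of any of cell_c_center, cell_aa_center, screwdriver, tape, collar, spare_wheel from where it was at the start of the episode above 0.015 m).
It also fails if it takes over 70 s, if anything falls off the work surface, if the arm or the gripper's body presses on something with over 40 N, if the wrist force passes 120 N, or if a joint passes its speed limit or range.

## Robot

A 6-joint arm with a two-finger parallel gripper is mounted at the origin on the work surface. World frame = base frame: x ahead of the robot, y to its left, z up, the work surface at z = 0. Lengths are in mm, angles in rad, forces in N, time in s.
With the tool pointing down it reaches from about 350 to 875 mm from the base axis. Payload 4.2 kg.
Tool frame: the origin (TCP) lies at the very end of the fingers, on their centre line; the grasp point (between the pads) lies arm.hold_point_z behind it (arm.hold_point_z is the distance from the TCP to the grasp point, in mm); z points along the fingers, y is the direction in which the jaws open and shut (so a half turn about z gives the same grasp; the last joint's range is limited). The gripper opens to 85 mm and grips with 20 to 120 N. Pads are 22 mm wide; open, the fingers measure 114 mm over their backs; the gripper's body (76 mm by 85 mm) begins 54 mm behind the grasp point. The pads swing forward as they close: fully open they stand 13 mm farther back than shut.
Start: joints at [-0.95, 0.385, 0.008, 0, -1.194, -0.259], TCP at [221.238, -584.511, 231.312] pointing down, gripper open.
Joint ranges: [-3.14, 3.14], [-1.21, 2.06], [-1.07, 1.41], [-3.16, 2.05], [-2.99, -0.16], [-3.1, 3.1]. Speed limits (rad/s): [2.79, 2.79, 3.14, 3.14, 3.14, 3.14].

## Interface

Orientations are given as a unit quaternion [x, y, z, w].
In Python, from bench import arm gives the robot as it stands.
- The arm moves only by the tool step_arm, never from a script. Its argument "series" is a list of rows, each a list of 6 numbers: the shift along the world's x, y, z scaled (see below), then the turn, a rotation vector about the world's x, y, z scaled (see below). A call has 1 to 12 rows; each row is the pose to reach, as a shift and turn from the pose commanded when the call began; what a row does not reach only later rows make up. The controller multiplies each number of a shift by 400 mm and each number of a turn by pi/2 rad. A row lasts 1/12 s, in which the tool goes at most 41.7 mm and 7.16 degrees, less where a joint would pass 70% of its speed; a pose out of reach is approached as far as the arm can. A call with a number of a shift or a turn outside -1 to 1 is refused whole. A call with a gripper value outside its range is refused whole. "jaw" is the opening, from -1 (shut) to 1 (fully open), set as the call begins (left out, the last holds). The fingers move at their own pace and stop on an object; the grip force is fixed at half the most. Time passes only in rows, so rows that repeat a pose let the fingers close. It gives the time, the measured TCP pose, the force and the opening at its end, in the units of the state.
- arm.read_state(): the state, without advancing time (a new reading comes with each control period).
- arm.get_image(name): name is "scene" or "side" or "wrist"; returns a dict with "image" (420x560x3 uint8, red, green, blue), "camera_matrix" (3x3 intrinsics, pixels), "world_from_camera" (4x4, takes a point from camera to world coordinates). Camera axes: x right, y up, looking along -z (the intrinsics and any distortion apply to the point x, -y, -z); pixel columns grow to the right and rows downward; lengths in mm; the calibration is good to about 2 mm. A picture is of the moment at which its call begins. There is no depth.
- arm.job_done(): hands the job in, once; it reports no verdict.
The state is a dict: "clock": time; "joints": joint angles; "joint_vel": joint speeds; "joint_efforts": joint torques, N m; "position": TCP position; "ee_rot": TCP orientation; "contact_force": force on the tool from outside, world axes, zero at the start; "wrist_torque": the same for the moment, N m; "gripper_width": finger opening in mm.
Only numpy, scipy, OpenCV 4.12 (cv2) and the standard library are available. Lean on these libraries where they do the work, as an engineer would, in place of code of your own. Each camera call takes 0.05 s, during which the arm holds its last target.

## Working session

There is one attempt and no reset: what is moved stays moved. The work goes in short steps, Python scripts to look and compute and a tool call to move; the robot and the scene stay as the last step left them, time stands still between calls to the robot, and variables do not carry over. Pictures are saved under pics/ and viewed, and the job is handed in when it is done.

Besides the shell and the picture viewer there is one more tool, called after ">>>" by a JSON object that holds its "op" and its "data". step_arm: Moves the arm, as the interface text tells. Shifts and turns lie within -1 to 1; 1 stands for 400 mm of shift or pi/2 rad of turn. Its arguments: {"type":"object","properties":{"series":{"type":"array","items":{"type":"array","items":{"type":"number","minimum":-1,"maximum":1}}},"jaw":{"type":"number"}},"required":["series"]}

```bash
ls; mkdir -p pics; python3 - <<'E'
from bench import arm
import cv2
print(arm.read_state()); print(arm.hold_point_z)
for n in ("scene","side","wrist"):
    d=arm.get_image(n); cv2.imwrite(f"pics/{n}0.png",d["image"][:,:,::-1])
    print(n,d["camera_matrix"].tolist(),d["world_from_camera"].round(3).tolist(), [k for k in d])
E
```

```text
pics
{'clock': 0.0, 'joints': array([-9.50377092e-01,  3.85552603e-01,  6.60915319e-03, -5.17008653e-04,
       -1.19401081e+00, -2.58597665e-01]), 'joint_vel': array([-0.00029498, -0.00161604, -0.00102054, -0.00111257, -0.00011811,
        0.00084083]), 'joint_efforts': array([-2.27294486e-04, -3.92289305e+01,  1.88410181e+01,  4.18621615e+00,
       -4.53424640e-03, -1.15687428e-05]), 'position': array([ 221.04281784, -583.96769946,  230.21478392]), 'ee_rot': array([-1.79831643e-01,  9.83696782e-01,  1.07865570e-03, -2.41661514e-04]), 'contact_force': array([-0.55615453,  0.84303757,  0.1826955 ]), 'wrist_torque': array([ 0.01016293,  0.06245975, -0.04921589]), 'gripper_width': 85.43863321976376}
18.700000000000003
scene [[482.43861191755747, 0.0, 277.8647579581436], [0.0, 482.43861191755747, 214.01940060860136], [0.0, 0.0, 1.0]] [[0.219, -0.753, 0.62, 1341.763], [0.976, 0.173, -0.136, -251.654], [-0.005, 0.635, 0.773, 1124.057], [0.0, 0.0, 0.0, 1.0]] ['image', 'camera_matrix', 'world_from_camera']
side [[473.1197070649634, 0.0, 273.6916224506481], [0.0, 473.1197070649634, 215.2335438978828], [0.0, 0.0, 1.0]] [[-0.837, 0.271, -0.475, -99.807], [-0.547, -0.433, 0.716, 909.673], [-0.012, 0.86, 0.511, 795.488], [0.0, 0.0, 0.0, 1.0]] ['image', 'camera_matrix', 'world_from_camera']
wrist [[322.1604181397508, 0.0, 279.42160854643953], [0.0, 322.1604181397508, 205.52863023407042], [0.0, 0.0, 1.0]] [[-0.354, -0.888, -0.292, 146.275], [0.935, -0.336, -0.113, -612.142], [0.002, -0.313, 0.95, 373.311], [0.0, 0.0, 0.0, 1.0]] ['image', 'camera_matrix', 'world_from_camera']
```

View pics/scene0.png

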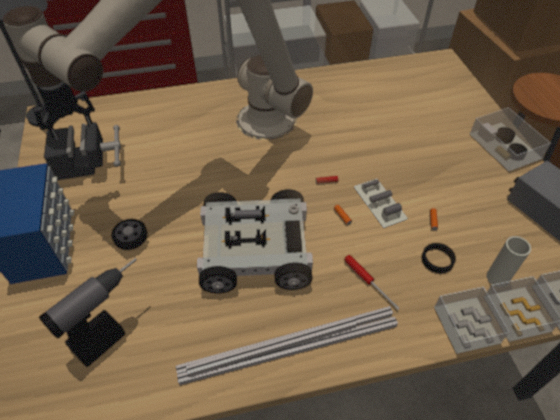

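View pics/side0.png

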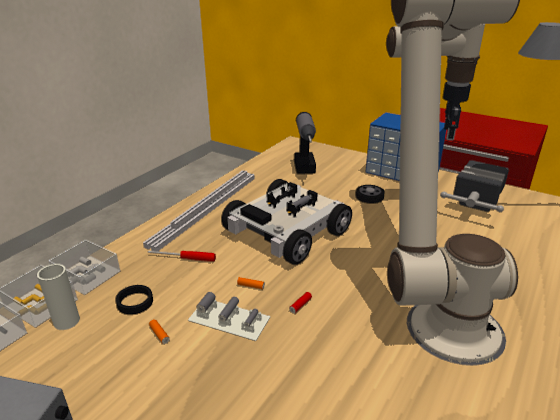

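View pics/wrist0.png

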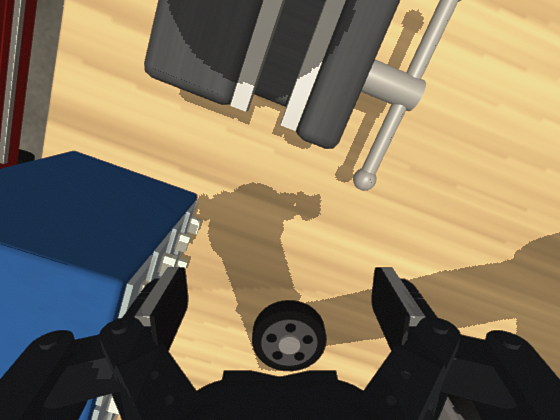

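The scene picture shows the white rack with three grey cells near (381,200). The robot's deck is near (255,235), with two black holders at (245,213) and (245,237). The red and orange cylinders at (327,180), (342,214) and (434,218) are decoys. I'll enlarge these areas.

```bash
cat > h.py <<'E'
import numpy as np, cv2
from bench import arm
def cap(n,tag=None):
    d=arm.get_image(n)
    if tag: cv2.imwrite(f"pics/{tag}.png",d["image"][:,:,::-1])
    np.savez(f"cal_{tag}.npz",K=d["camera_matrix"],T=d["world_from_camera"])
    return d
def cal(tag):
    z=np.load(f"cal_{tag}.npz"); return z["K"],z["T"]
def at(tag,u,v,z):
    K,T=cal(tag); r=np.linalg.solve(K,[u,v,1.]); d=T[:3,:3]@(r*[1,-1,-1]); o=T[:3,3]
    return (o+d*(z-o[2])/d[2]).round(1)
def proj(tag,P):
    K,T=cal(tag); p=T[:3,:3].T@(np.asarray(P,float)-T[:3,3]); q=K@(p*[1,-1,-1]); return (q[:2]/q[2]).round(1)
def tri(obs):
    A=np.zeros((3,3));b=np.zeros(3)
    for tag,u,v in obs:
        K,T=cal(tag); d=T[:3,:3]@(np.linalg.solve(K,[u,v,1.])*[1,-1,-1]); d/=np.linalg.norm(d)
        M=np.eye(3)-np.outer(d,d);A+=M;b+=M@T[:3,3]
    return np.linalg.solve(A,b).round(1)
def crop(tag,x0,y0,x1,y1,s,out):
    im=cv2.imread(f"pics/{tag}.png")[y0:y1,x0:x1]
    im=cv2.resize(im,None,fx=s,fy=s,interpolation=cv2.INTER_CUBIC)
    st=10
    for x in range((x0//st+1)*st,x1,st):
        cv2.line(im,((x-x0)*s,0),((x-x0)*s,6 if x%50 else 15),(0,255,255),1)
        if x%20==0: cv2.putText(im,str(x),((x-x0)*s-10,25),0,.4,(0,0,255),1)
    for y in range((y0//st+1)*st,y1,st):
        cv2.line(im,(0,(y-y0)*s),(6,(y-y0)*s),(0,255,255),1)
        if y%20==0: cv2.putText(im,str(y),(8,(y-y0)*s+4),0,.4,(0,0,255),1)
    cv2.imwrite(f"pics/{out}.png",im)
E
python3 - <<'E'
from h import *
for n in("scene","side"): cap(n,n+"1")
crop("scene1",345,170,415,230,11,"c1"); crop("side1",180,280,280,345,8,"c2")
crop("scene1",195,185,315,275,6,"c3"); crop("side1",220,165,360,270,5,"c4")
E
```

```text
(no output)
```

View pics/c1.png

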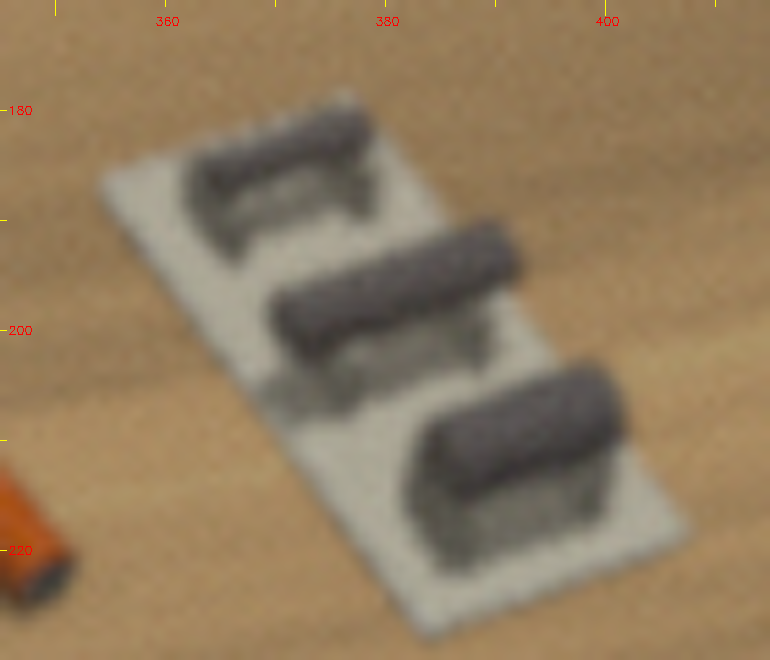

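View pics/c2.png

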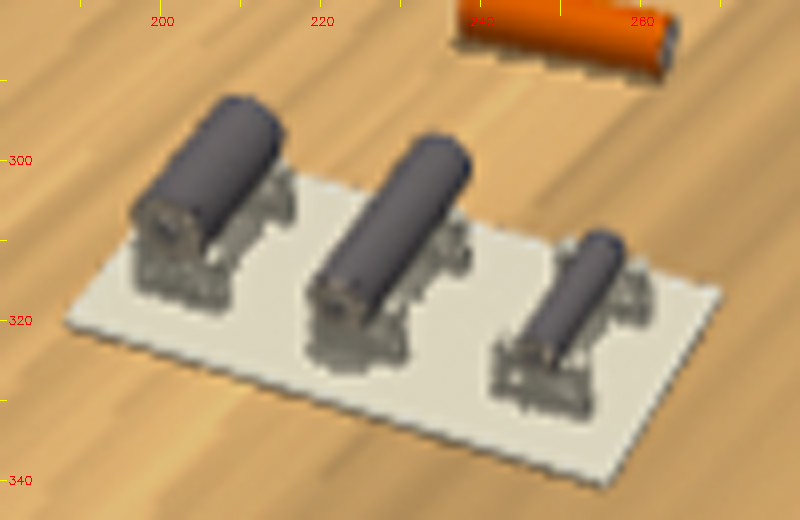

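View pics/c3.png

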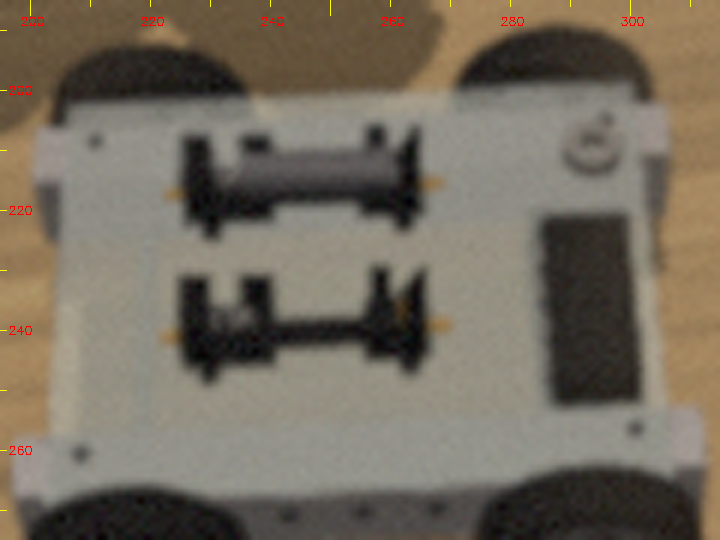

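View pics/c4.png

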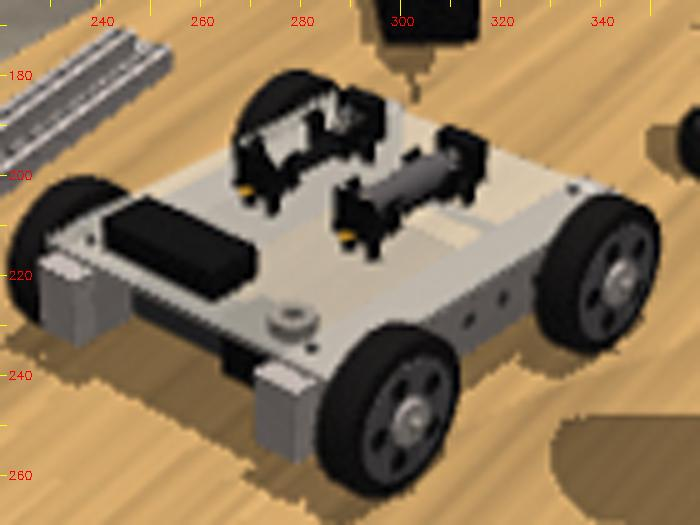

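The three candidates in the rack (scene pixels) are the thin short cell at (370,184), the long thin one at (381,197) and the thick short one at (392,209). The orange and red decoys are at (342,214), (434,218) and (327,180). The middle one is the long cell, and in the side view its near face at (221,317) appears to carry the button. The empty holder is the one at scene (247,238), with its spring at the left end.

```bash
python3 - <<'E'
from h import *
# silhouette centreline ends
for n,(u,v) in dict(l=(371.5,199.5),r=(391,192.8),m=(381,196.3)).items(): print(n,at("scene1",u,v,31))
for n,(u,v) in dict(near=(222.5,317),far=(235.5,299)).items(): print(n,at("side1",u,v,31))
print("rack corners", at("scene1",354,187,2),at("scene1",376,179,2),at("scene1",407.5,218,2),at("scene1",384,227.5,2))
print("rack corners", at("side1",188,320,2),at("side1",270,316.5,2),at("side1",255.5,340,2))
# c cell, aa
print(at("scene1",371,184,31),at("scene1",391,209,31))
# deck: holder tri: spring block top / stop top
print("collar",tri([("scene1",293,209),("side1",279,229)]))
for zz in (90,100,110,120): print(zz,at("scene1",247,240,zz),at("scene1",227,235,zz),at("scene1",264,237,zz))
print("stop tri",tri([("scene1",264,237),("side1",249,199)]),"blk",tri([("scene1",229,238),("side1",293,186)]))
E
```

```text
l [472.5 226.5  31. ]
r [460.1 293.4  31. ]
m [466.7 258.8  31. ]
near [459.1 288.4  31. ]
far [471.8 221.7  31. ]
rack corners [387.6 203.3   2. ] [370.2 282.7   2. ] [542.9 319.    2. ] [561.1 237.9   2. ]
rack corners [543.8 317.5   2. ] [384.4 201.8   2. ] [369.7 283.7   2. ]
[412.  246.6  31. ] [520.6 270.   31. ]
collar [503.5 -25.1  89.9]
90 [ 581.  -169.8   90. ] [ 552.7 -219.1   90. ] [ 581.3 -123.7   90. ]
100 [ 588.3 -170.6  100. ] [ 560.3 -219.4  100. ] [ 588.6 -125.   100. ]
110 [ 595.7 -171.4  110. ] [ 567.9 -219.7  110. ] [ 596.  -126.2  110. ]
120 [ 603.  -172.2  120. ] [ 575.5 -220.   120. ] [ 603.4 -127.4  120. ]
stop tri [ 632.1 -108.5  124.1] blk [ 579.7 -219.   116.7]
```

>>> {"op": "step_arm", "data": {"series": [[0,0.25,0.06,0,0,0.2],[0,0.5,0.1,0,0,0.4],[0.1,0.6,0.1,0,0,0.6],[0.2,0.7,0.1,0,0,0.75],[0.3,0.8,0.1,0,0,0.75],[0.4,0.9,0.1,0,0,0.75],[0.6,0.95,0.1,0,0,0.75],[0.7,0.99,0.1,0,0,0.75],[0.8,0.99,0.1,0,0,0.75],[0.92,0.99,0.05,0,0,0.75],[0.92,0.99,0.0,0,0,0.75],[0.92,0.99,0.0,0,0,0.75]]}}

```text
clock: 1.25
position: [505.7, -226.5, 249.2]
ee_rot: [-0.696, 0.718, -0.001, 0.0]
contact_force: [-0.0, -0.3, -0.6]
gripper_width: 85.5
```

>>> {"op": "step_arm", "data": {"series": [[0,0,0,0,0,0],[0,0,0,0,0,0],[0,0,0,0,0,0],[0,0,0,0,0,0]]}}

```text
clock: 1.58
position: [503.2, -228.4, 249.2]
ee_rot: [-0.696, 0.718, -0.0, 0.0]
contact_force: [0.2, -0.0, -0.1]
gripper_width: 85.2
```

```bash
python3 - <<'E'
from h import *
s=arm.read_state(); print(s["clock"],s["position"],s["ee_rot"],s["contact_force"],s["joints"])
cap("wrist","w1")
E
```

```text
1.5833 [ 503.23223509 -228.35274952  249.17918829] [-6.95848552e-01  7.18188538e-01 -1.23523671e-04  3.51676358e-05] [ 0.24493063 -0.0472155  -0.09037891] [-1.32573105e-01  2.48896332e-01 -1.43323305e-01  1.06015776e-04
 -1.17833924e+00  1.00937744e-01]
```

View pics/w1.png

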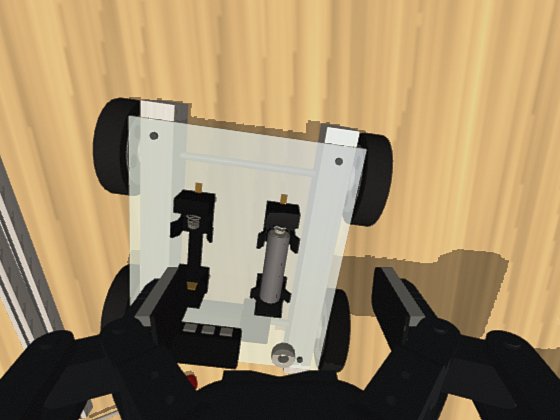

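The wrist view shows the empty holder at left, with its spring at (193,222) and stop at (192,285). The filled holder is at (272,260) and the collar at (283,353). I'll move over the empty holder for a closer look.

>>> {"op": "step_arm", "data": {"series": [[0.1,0.05,-0.06,0,0,0],[0.2,0.1,-0.12,0,0,0],[0.24,0.14,-0.12,0,0,0],[0.24,0.14,-0.12,0,0,0],[0.24,0.14,-0.12,0,0,0],[0.24,0.14,-0.12,0,0,0]]}}

```text
clock: 2.13
position: [599.5, -172.6, 201.4]
ee_rot: [-0.696, 0.718, -0.0, 0.0]
contact_force: [-0.9, -0.2, -0.5]
gripper_width: 85.7
```

```bash
python3 - <<'E'
from h import *
s=arm.read_state(); print(s["clock"],s["position"],s["ee_rot"],s["contact_force"],s["joints"])
cap("wrist","w2")
crop("w2",220,130,360,330,4,"w2c")
E
```

```text
2.1333 [ 599.45617625 -172.55929679  201.35145601] [-6.95862846e-01  7.18174668e-01 -2.02364280e-04  6.26213448e-05] [-0.88258032 -0.22211072 -0.54024939] [-2.11249876e-02  4.03662671e-01 -4.00529141e-02  2.16632642e-04
 -1.12670495e+00 -1.05230402e-02]
```

View pics/w2.png

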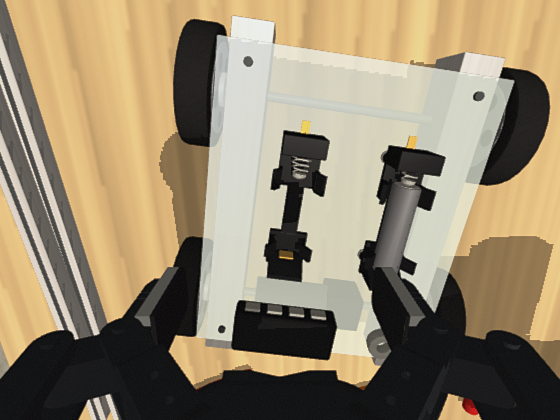

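```bash
python3 - <<'E'
from h import *
crop("w2",250,115,350,290,5,"w2c")
import cv2
im=cv2.imread("pics/w2c.png"); print(im.shape); cv2.imwrite("pics/w2c1.png",cv2.convertScaleAbs(im[:600],alpha=1.6,beta=20)); cv2.imwrite("pics/w2c2.png",cv2.convertScaleAbs(im[375:],alpha=1.6,beta=20))
print(proj("w2",[599.5,-172.6,201.4]))
E
```

```text
(875, 500, 3)
[280.4 267.7]
```

View pics/w2c1.png

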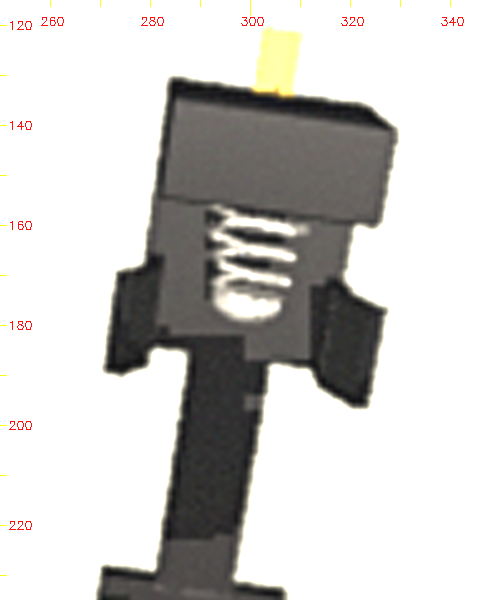

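View pics/w2c2.png

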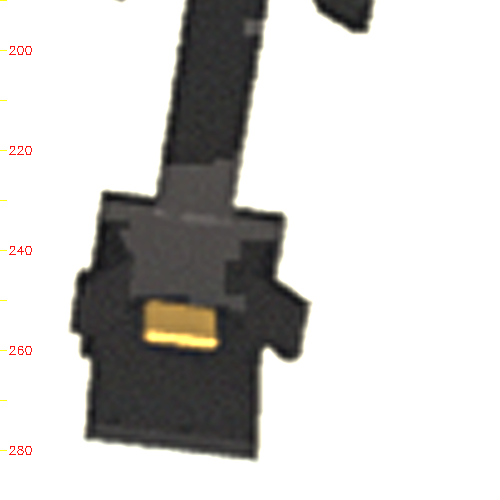

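```bash
cat > fit.py <<'E'
from h import *
from scipy.optimize import least_squares
def pb(p,q):
    c,s=np.cos(p[3]),np.sin(p[3]); q=np.array(q)
    return np.array([p[0]+c*q[0]-s*q[1],p[1]+s*q[0]+c*q[1],p[2]+q[2]])
E
python3 - <<'E'
from fit import *
# left in image = +x world ; bay x ~ +y => bay y ~ -x world => left = -bay y
obs=[((-47,-15.5,13.5),(282.3,155.3)),((-47,15.5,13.5),(325.8,160)),((18,-15.5,-10.5),(270.6,228.4)),((18,15.5,-10.5),(307,232.6)),
((18,-6.5,-10.5),(282,229.5)),((18,6.5,-10.5),(297.2,231.5)),((-20,-6.5,-10.5),(287.5,184)),((-20,6.5,-10.5),(303,187))]
f=lambda p:np.concatenate([proj("w2",pb(p,q))-u for q,u in obs])
r=least_squares(f,[600,-170,110,1.5]); print(r.x,np.rad2deg(r.x[3])); print(r.fun.reshape(-1,2).round(1))
p=r.x
for n,q in dict(tip=(-29,0,0),blk=(-61,0,13.5),lead=(44.5,0,14.5),seat=(0,0,-10.5),base=(47.5,13.5,-29.5)).items(): print(n,proj("w2",pb(p,q)),proj("scene1",pb(p,q)),proj("side1",pb(p,q)))
E
```

```text
[ 600.  -170.   110.     1.5] 85.94366926962348
[[-22.8  -2.6]
 [-21.2  -5.5]
 [-11.   -1. ]
 [ -9.6  -3.8]
 [-11.5  -1.7]
 [-10.8  -3.1]
 [-15.5  -1.2]
 [-14.4  -3.5]]
tip [280.9 174.9] [236.7 242.6] [283.4 189.7]
blk [283.  132.8] [223.9 241.1] [289.4 182.1]
lead [277.1 272.3] [264.6 235.8] [268.9 194.6]
seat [279.3 207.3] [248.  243.6] [277.9 196.2]
base [292.2 250.9] [265.5 241.5] [272.1 209.1]
```

```bash
sed -i 's/return (q\[:2\]\/q\[2\]).round(1)/return q[:2]\/q[2]/' h.py; python3 - <<'E'
from fit import *
obs=[((-47,-15.5,13.5),(282.3,155.3)),((-47,15.5,13.5),(325.8,160)),((18,-15.5,-10.5),(270.6,228.4)),((18,15.5,-10.5),(307,232.6)),
((18,-6.5,-10.5),(282,229.5)),((18,6.5,-10.5),(297.2,231.5)),((-20,-6.5,-10.5),(287.5,184)),((-20,6.5,-10.5),(303,187))]
f=lambda p:np.concatenate([proj("w2",pb(p,q))-u for q,u in obs])
r=least_squares(f,[600,-170,110,1.5]); print(r.x,np.rad2deg(r.x[3])); print(r.fun.reshape(-1,2).round(1))
p=r.x
for n,q in dict(tip=(-29,0,0),blk=(-61,0,13.5),lead=(44.5,0,14.5),seat=(0,0,-10.5),base=(47.5,13.5,-29.5)).items(): print(n,proj("w2",pb(p,q)).round(1),proj("scene1",pb(p,q)).round(1),proj("side1",pb(p,q)).round(1))
E
```

```text
[ 589.58550993 -167.11429354  108.72573022    1.40590697] 80.55253573020325
[[-0.9 -0.7]
 [-0.2  0.5]
 [-0.1 -0.5]
 [ 0.7 -0.1]
 [-0.7 -0.2]
 [-0.3 -0.3]
 [ 0.4  1. ]
 [ 1.2  0.1]]
tip [298.5 178.2] [237.1 238.7] [286.5 191.5]
blk [306.8 137.2] [224.4 236.2] [293.2 184.1]
lead [285.2 273.9] [265.1 234. ] [270.2 195.8]
seat [292.3 209.8] [248.4 240.5] [280.2 197.8]
base [298.6 253.6] [266.4 239.8] [273.1 210.4]
```

```bash
python3 - <<'E'
from h import *
crop("w1",160,175,230,315,8,"w1c")
im=cv2.imread("pics/w1c.png"); cv2.imwrite("pics/w1c1.png",cv2.convertScaleAbs(im[:600],alpha=1.6,beta=20)); cv2.imwrite("pics/w1c2.png",cv2.convertScaleAbs(im[520:],alpha=1.6,beta=20))
E
```

```text
(no output)
```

View pics/w1c1.png

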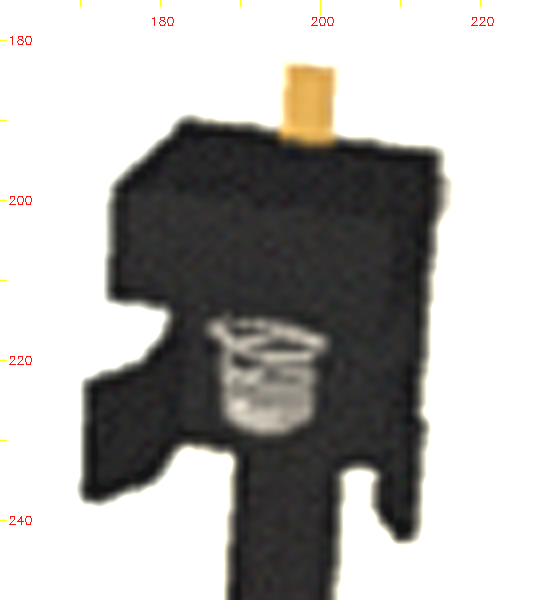

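View pics/w1c2.png

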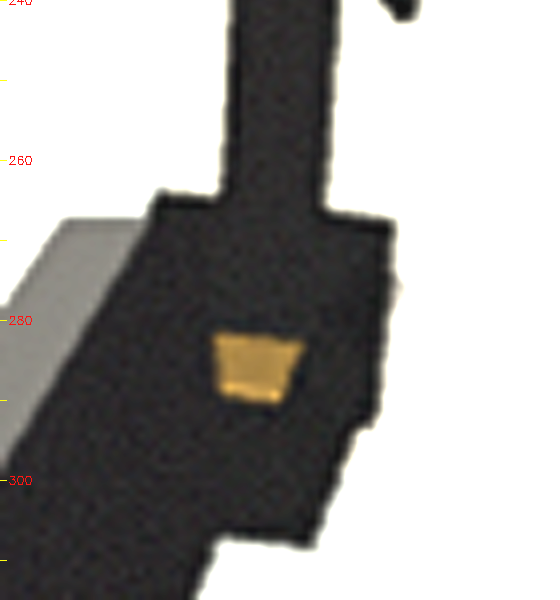

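```bash
cat >> fit.py <<'E'
O2=[((-47,-15.5,13.5),(282.3,155.3)),((-47,15.5,13.5),(325.8,160)),((18,-15.5,-10.5),(270.6,228.4)),((18,15.5,-10.5),(307,232.6)),
((18,-6.5,-10.5),(282,229.5)),((18,6.5,-10.5),(297.2,231.5)),((-20,-6.5,-10.5),(287.5,184)),((-20,6.5,-10.5),(303,187)),((-29,0,0),(299,178.8))]
O1=[((-47,-15.5,13.5),(173.8,212)),((-61,-15.5,13.5),(174.3,198.5)),((18,-15.5,-10.5),(179.5,264)),((18,15.5,-10.5),(209.2,267.5)),
((18,-6.5,-10.5),(187.5,264.4)),((18,6.5,-10.5),(200.2,266)),((-20,-6.5,-10.5),(189.,231.5)),((-20,6.5,-10.5),(202,234)),((-29,0,0),(193.5,228.8))]
def solve(sets):
    f=lambda p:np.concatenate([proj(t,pb(p,q))-u for t,o in sets for q,u in o])
    return least_squares(f,[600,-170,110,1.5],loss="soft_l1")
E
python3 - <<'E'
from fit import *
for s in ([("w1",O1)],[("w2",O2)],[("w1",O1),("w2",O2)]):
    r=solve(s); print(r.x.round(2),np.rad2deg(r.x[3]).round(2)); print(r.fun.reshape(-1,2).round(1).tolist())
p=r.x
print("collar?",at("w1",283,353,85),at("w2",378,345,85))
for tag in("scene1","side1"):
  print([proj(tag,pb(p,q)).round(1).tolist() for q in [(-61,-15.5,13.5),(-61,15.5,13.5),(-47,15.5,13.5),(44.5,-13.5,14.5),(44.5,13.5,14.5),(18,0,-10.5)]])
E
```

```text
[ 592.27 -164.07  103.73    1.41] 80.59
[[-0.1, 1.3], [-0.1, 0.1], [-0.5, -0.2], [-0.4, -0.2], [0.2, 0.5], [-0.0, 0.3], [0.3, -0.1], [0.3, -1.0], [0.1, -0.8]]
[ 589.51 -166.99  108.61    1.41] 80.52
[[-0.8, -0.6], [-0.1, 0.7], [0.0, -0.4], [0.7, 0.0], [-0.6, -0.1], [-0.2, -0.2], [0.5, 1.1], [1.3, 0.3], [-0.4, -0.5]]
[ 589.79 -167.57  110.87    1.4 ] 80.48
[[-0.2, 0.2], [-0.2, -1.4], [-0.6, 0.1], [0.2, 0.2], [0.3, 0.8], [0.4, 0.7], [0.6, -0.6], [0.9, -1.5], [0.5, -1.5], [-1.1, -0.9], [0.1, 0.5], [-0.4, -0.0], [0.6, 0.5], [-0.9, 0.3], [-0.4, 0.2], [0.2, 1.2], [1.1, 0.3], [-0.5, -0.5]]
collar? [505.8 -22.6  85. ] [507.  -18.2  85. ]
[[224.1, 240.6], [224.2, 231.0], [229.6, 230.8], [265.1, 237.8], [264.7, 229.5], [255.1, 239.8]]
[[289.5, 181.9], [297.0, 184.9], [294.1, 186.5], [267.0, 193.7], [273.6, 196.5], [276.3, 199.3]]
```

Both views agree on the bay seat: about (590, -167, 109-111), yaw 80.5°. The scene and side reprojections match it too. Next I'll go to the rack.

>>> {"op": "step_arm", "data": {"series": [[-0.02,0.1,0.04,0,0,0.05],[-0.05,0.2,0.04,0,0,0.1],[-0.1,0.3,0.04,0,0,0.14],[-0.15,0.4,0.04,0,0,0.14],[-0.2,0.5,0,0,0,0.14],[-0.24,0.6,0,0,0,0.14],[-0.27,0.7,0,0,0,0.14],[-0.3,0.8,-0.04,0,0,0.14],[-0.32,0.9,-0.08,0,0,0.14],[-0.34,0.99,-0.12,0,0,0.14],[-0.34,0.99,-0.12,0,0,0.14],[-0.34,0.99,-0.12,0,0,0.14]], "jaw": 0.0}}

```text
clock: 3.18
position: [462.7, 225.5, 152.4]
ee_rot: [0.772, -0.636, -0.0, 0.0]
contact_force: [-0.5, -0.4, 0.5]
gripper_width: 42.4
```

>>> {"op": "step_arm", "data": {"series": [[0,0,0,0,0,0],[0,0,0,0,0,0]]}}

```text
clock: 3.35
position: [464.3, 223.0, 154.0]
ee_rot: [0.77, -0.638, 0.0, -0.001]
contact_force: [0.7, -0.2, 0.6]
gripper_width: 43.1
```

```bash
python3 - <<'E'
from h import *
s=arm.read_state(); print(s["clock"],s["position"],s["ee_rot"],s["contact_force"],s["joints"],s["gripper_width"])
cap("wrist","w3")
E
```

```text
3.35 [464.33185102 222.9938064  153.96789621] [ 7.70295451e-01 -6.37686557e-01  2.29633501e-04 -8.48476514e-04] [ 0.71037279 -0.24352922  0.64801853] [ 7.63312949e-01  2.71890781e-01 -3.71736111e-01  3.25191789e-04
 -9.25430758e-01 -5.75695039e-01] 43.09526083577918
```

View pics/w3.png

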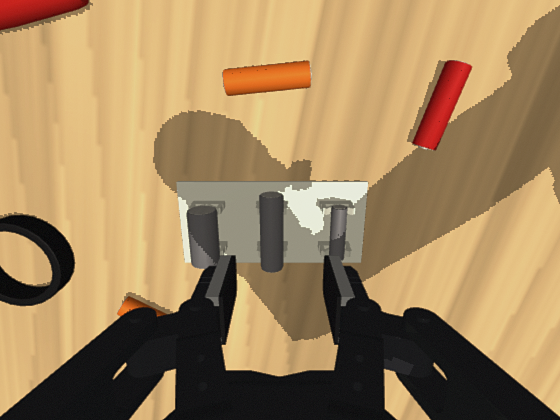

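The rack is upright in view, with the long cell in the middle from (271,196) to (271,270), the thick one at left and the thin one at right. I'll take a close crop to check it.

```bash
python3 - <<'E'
from h import *
crop("w3",240,180,310,280,6,"w3c")
im=cv2.imread("pics/w3c.png"); cv2.imwrite("pics/w3c.png",cv2.convertScaleAbs(im,alpha=1.5,beta=10))
for uv in [(271,196),(271,268)]: print(at("w3",*uv,31),at("w3",*uv,41))
print(proj("w3",[460.5,292,31]),proj("w3",[473,224,31]))
E
```

```text
[472.3 223.9  31. ] [472.6 220.9  41. ]
[459.8 292.7  31. ] [460.5 287.1  41. ]
[270.33683754 267.25268216] [270.13767382 195.93870078]
```

View pics/w3c.png

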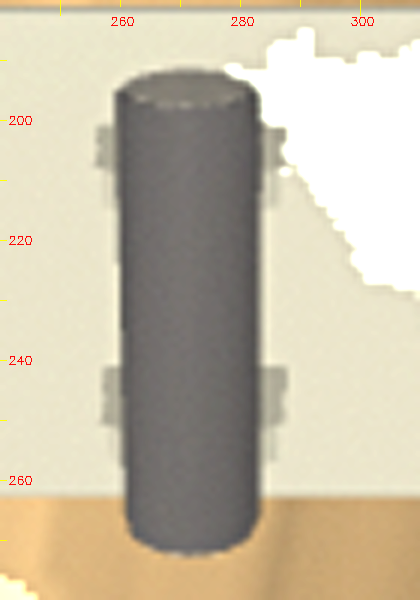

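Crop check: the long cell's top (y-) face at (271,195) is plain and flat, so the button is at the +y end, as in the side view. Its centre is about (466,257). I'll grasp 4 mm toward the flat end so the fingers stay clear of the ears later.

>>> {"op": "step_arm", "data": {"series": [[0.0065,0.074,-0.05,0,0,0],[0.0065,0.074,-0.15,0,0,0],[0.0065,0.074,-0.24,0,0,0],[0.0065,0.074,-0.24,0,0,0],[0.0065,0.074,-0.24,0,0,0],[0.0065,0.074,-0.24,0,0,0]]}}

```text
clock: 3.9
position: [468.2, 253.8, 58.9]
ee_rot: [0.77, -0.637, 0.001, -0.002]
contact_force: [0.3, 0.4, 1.6]
gripper_width: 42.8
```

```bash
python3 - <<'E'
from h import *
s=arm.read_state(); print(s["clock"],s["position"],s["ee_rot"],s["contact_force"],s["gripper_width"])
cap("wrist","w4");p=s["position"]
print(proj("w4",p), proj("w4",p+[0,0,-27]),proj("w4",[466,257,31]),proj("w4",[466.9,252.6,31]))
E
```

```text
3.9 [468.2126239  253.76162962  58.93408612] [ 7.70464767e-01 -6.37480194e-01  5.39542658e-04 -1.65979607e-03] [0.25865954 0.40980024 1.63325103] 42.81967116144778
[280.82507733 267.91334161] [280.71507431 244.60901239] [283.37788769 249.51418294] [283.30775769 242.51614632]
```

View pics/w4.png

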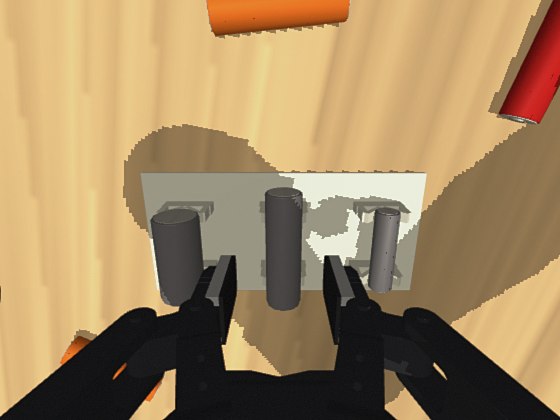

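>>> {"op": "step_arm", "data": {"series": [[-0.004,-0.003,-0.05,0,0,0],[-0.004,-0.003,-0.1,0,0,0],[-0.004,-0.003,-0.114,0,0,0],[-0.004,-0.003,-0.114,0,0,0],[-0.004,-0.003,-0.114,0,0,0],[-0.004,-0.003,-0.114,0,0,0]]}}

```text
clock: 4.45
position: [466.1, 253.4, 13.0]
ee_rot: [0.771, -0.637, 0.0, -0.002]
contact_force: [0.0, 0.1, 0.8]
gripper_width: 42.4
```

```bash
python3 - <<'E'
from h import *
print(at("w4",284,193.5,31),at("w4",283.5,309,38))
s=arm.read_state(); print(s["clock"],s["position"],s["ee_rot"],s["contact_force"],s["gripper_width"])
cap("wrist","w5");p=s["position"]
print(proj("w5",p))
E
```

```text
[472.2 223.4  31. ] [459.1 292.3  38. ]
4.45 [466.0539799  253.35510687  12.96875758] [ 7.70792346e-01 -6.37084082e-01  2.98348492e-04 -1.71528405e-03] [0.02743478 0.08867782 0.81691606] 42.448995676574086
[280.83936527 267.89399337]
```

View pics/w5.png

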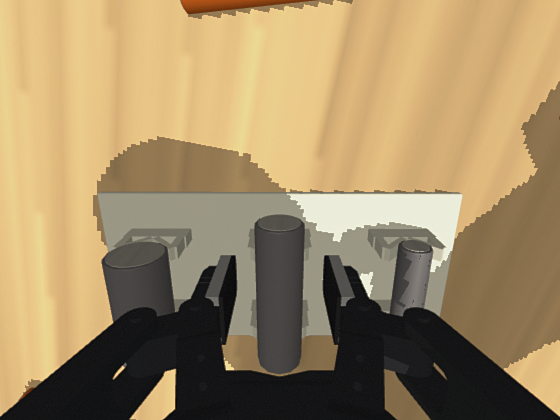

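The cell at (280,290) is centred between the pads, which sit at columns 230 and 330, so I'll close.

>>> {"op": "step_arm", "data": {"series": [[0,0,0,0,0,0],[0,0,0,0,0,0],[0,0,0,0,0,0],[0,0,0,0,0,0],[0,0,0,0,0,0],[0,0,0,0,0,0]], "jaw": -1}}

```text
clock: 5.0
position: [466.3, 253.4, 12.4]
ee_rot: [0.771, -0.637, 0.0, -0.002]
contact_force: [2.3, -0.2, 6.2]
gripper_width: 18.9
```

>>> {"op": "step_arm", "data": {"series": [[0,0,0.05,0,0,0],[0,0,0.15,0,0,0],[0,0,0.25,0,0,0],[0,0,0.35,0,0,0],[0,0,0.4,0,0,0],[0,0,0.4,0,0,0],[0,0,0.4,0,0,0]]}}

```text
clock: 5.58
position: [464.4, 252.5, 171.7]
ee_rot: [0.771, -0.637, -0.0, -0.001]
contact_force: [-0.3, 0.1, -1.3]
gripper_width: 19.2
```

```bash
python3 - <<'E'
from h import *
s=arm.read_state(); print(s["clock"],s["position"],s["ee_rot"],s["contact_force"],s["gripper_width"])
cap("wrist","w6")
E
```

```text
5.5833 [464.37928059 252.47382202 171.68366937] [ 7.70528386e-01 -6.37405269e-01 -4.98425289e-04 -5.29926418e-04] [-0.28418132  0.06348624 -1.30287637] 19.177680745043983
```

View pics/w6.png

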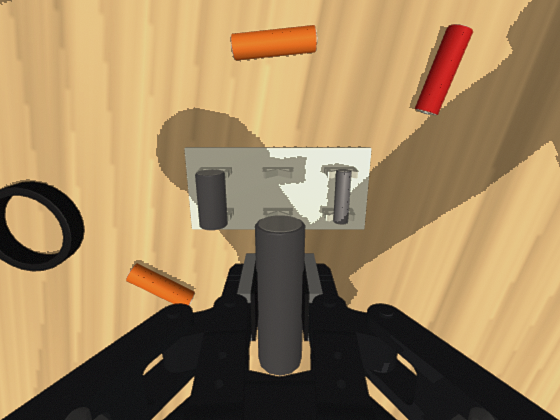

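```bash
python3 - <<'E'
from h import *
crop("w6",240,200,320,385,4,"w6c")
from scipy.spatial.transform import Rotation as R
s=arm.read_state(); p=s["position"]; Rt=R.from_quat(s["ee_rot"]).as_matrix()
for z in(188,190,192): print(z,Rt.T@(at("w6",280,225.5,z)-p), Rt.T@(at("w6",280,374,z+8)-p))
E
```

```text
188 [ 28.89522217  -1.20184835 -17.83617943] [-42.98137195  -1.13930164 -25.85872917]
190 [ 29.71915279  -1.24337506 -19.83603289] [-40.84298506  -1.13387712 -27.85804707]
192 [ 30.52435916  -1.1866707  -21.83563968] [-38.80282954  -1.14717671 -29.85744412]
```

View pics/w6c.png

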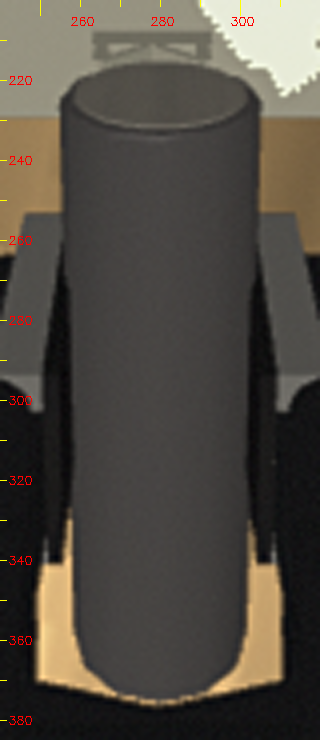

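The cell is held square, with its flat end 30 mm from the grasp along tool +x. I'll carry it to the holder.

>>> {"op": "step_arm", "data": {"series": [[0,-0.08,0.05,0,0,-0.05],[0.02,-0.18,0.08,0,0,-0.1],[0.05,-0.28,0.08,0,0,-0.15],[0.08,-0.38,0.08,0,0,-0.2],[0.12,-0.48,0.08,0,0,-0.225],[0.16,-0.58,0.08,0,0,-0.225],[0.2,-0.68,0.08,0,0,-0.225],[0.24,-0.78,0.08,0,0,-0.225],[0.28,-0.88,0.08,0,0,-0.225],[0.32,-0.98,0.08,0,0,-0.225],[0.32,-0.98,0.08,0,0,-0.225],[0.32,-0.98,0.08,0,0,-0.225]]}}

```text
clock: 6.63
position: [592.1, -142.2, 199.4]
ee_rot: [-0.645, 0.764, 0.002, -0.002]
contact_force: [-0.3, 0.5, -1.1]
gripper_width: 19.1
```

>>> {"op": "step_arm", "data": {"series": [[0,0,0,0,0,0],[0,0,0,0,0,0],[0,0,0,0,0,0]]}}

```text
clock: 6.88
position: [592.3, -138.1, 202.6]
ee_rot: [-0.647, 0.762, 0.001, -0.001]
contact_force: [-0.7, 0.1, -0.6]
gripper_width: 19.0
```

```bash
cat > plan.py <<'E'
from fit import *
from scipy.spatial.transform import Rotation as R
B=np.array([589.8,-167.5,110.]);YAW=np.deg2rad(80.5)
MX,MZ=30.5,18.6   # cell_minus in tool frame: (MX,0,-MZ)
def target(th,xm,zm,ym=0):
    c,s=np.cos(YAW),np.sin(YAW); Rb=np.array([[c,-s,0],[s,c,0],[0,0,1]])
    t=np.deg2rad(th); u=np.array([np.cos(t),0,np.sin(t)]); tz=np.array([np.sin(t),0,-np.cos(t)])
    tcp=np.array([xm,ym,zm])+MX*u+MZ*tz
    X=-u; Z=tz; Y=np.cross(Z,X)
    return B+Rb@tcp, R.from_matrix(Rb@np.c_[X,Y,Z])
def go(th,xm,zm,ym=0):
    s=arm.read_state(); P,Q=target(th,xm,zm,ym); q0=R.from_quat(s["ee_rot"])
    rv=(Q*q0.inv()).as_rotvec(); 
    print("to",P.round(1),"shift",((P-s["position"])/400).round(4),"turn",(rv/(np.pi/2)).round(4))
def where():
    s=arm.read_state(); c,sn=np.cos(YAW),np.sin(YAW); Rb=np.array([[c,-sn,0],[sn,c,0],[0,0,1]])
    Q=Rb.T@R.from_quat(s["ee_rot"]).as_matrix(); t=Rb.T@(s["position"]-B)
    m=t+Q@[MX,0,-MZ]; pl=t+Q@[MX-70,0,-MZ]
    print("t",s["clock"],"pos",s["position"].round(1),"tcp_bay",t.round(1),"minus",m.round(1),"plus",pl.round(1),"F",s["contact_force"].round(1),"w",round(s["gripper_width"],1))
    return m,pl
E
python3 - <<'E'
from plan import *
where(); go(20,-22,40); cap("wrist","w7")
E
```

```text
t 6.8833 pos [ 592.3 -138.1  202.6] tcp_bay [29.4  2.4 92.6] minus [ -1.1   2.2 111.2] plus [ 68.9   2.5 111.2] F [-0.7  0.1 -0.6] w 19.0
to [ 591.9 -154.7  143. ] shift [-0.0009 -0.0413 -0.1491] turn [ 0.219  -0.0373 -0.0022]
```

View pics/w7.png

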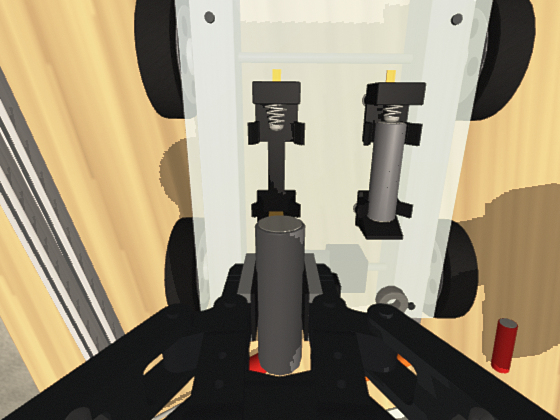

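The holder is aligned with the held cell (holder centreline at column 276, cell at 280). I'll tilt 20° and come down to a hover.

>>> {"op": "step_arm", "data": {"series": [[0,-0.04,-0.04,0.08,-0.013,0],[0,-0.04,-0.09,0.15,-0.025,0],[0,-0.04,-0.12,0.22,-0.037,-0.002],[0,-0.04,-0.12,0.22,-0.037,-0.002],[0,-0.04,-0.12,0.22,-0.037,-0.002],[0,-0.04,-0.12,0.22,-0.037,-0.002]]}}

```text
clock: 7.43
position: [593.2, -155.1, 156.0]
ee_rot: [-0.636, 0.752, 0.112, 0.133]
contact_force: [-0.1, -0.1, 0.0]
gripper_width: 19.2
```

```bash
python3 - <<'E'
from plan import *
where(); go(20,-22,40); cap("wrist","w8");cap("side","s8");cap("scene","sc8")
crop("w8",220,60,340,260,3,"w8c");crop("side1",220,165,320,230,6,"c4")
crop("s8",230,130,330,220,6,"s8c");crop("sc8",200,180,300,265,6,"sc8c")
E
```

```text
t 7.4333 pos [ 593.2 -155.1  156. ] tcp_bay [12.8 -1.3 46. ] minus [-22.2  -1.3  53. ] plus [43.6 -1.3 76.9] F [-0.1 -0.1  0. ] w 19.2
to [ 591.9 -154.7  143. ] shift [-0.0032  0.0011 -0.0325] turn [0.0005 0.0007 0.0003]
```

View pics/w8.png

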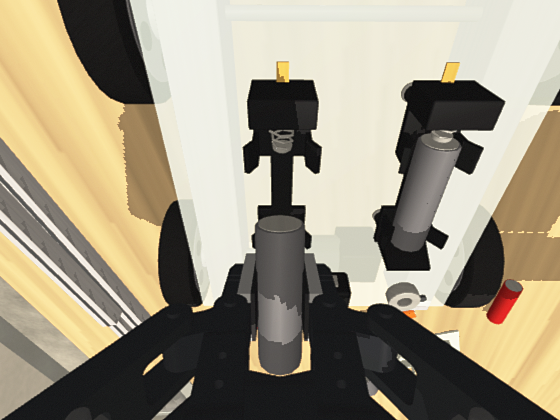

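View pics/s8c.png

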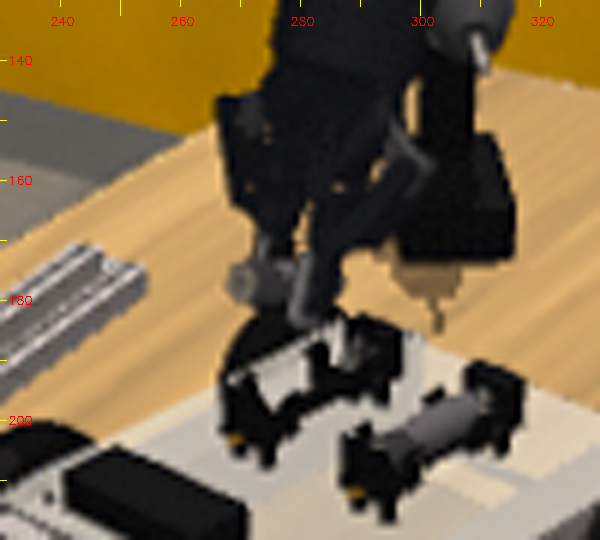

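View pics/sc8c.png

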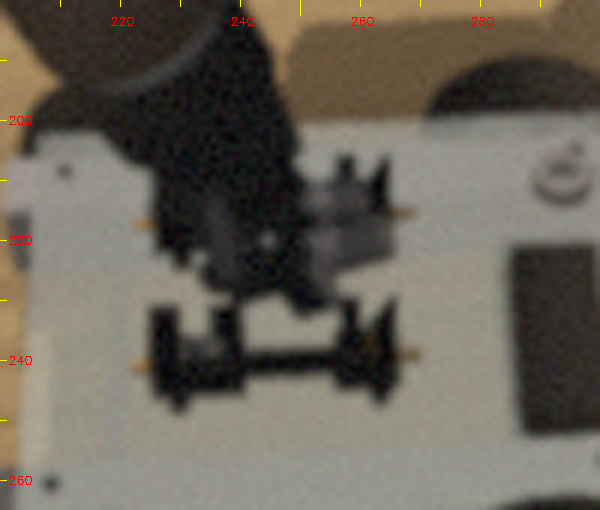

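```bash
python3 - <<'E'
from h import *
crop("w8",235,55,330,215,6,"x")
im=cv2.imread("pics/x.png"); im=cv2.convertScaleAbs(im,alpha=1.7,beta=20);cv2.imwrite("pics/w8c1.png",im[:560])
cv2.imwrite("pics/w8c2.png",im[460:])
E
```

```text
(no output)
```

View pics/w8c1.png

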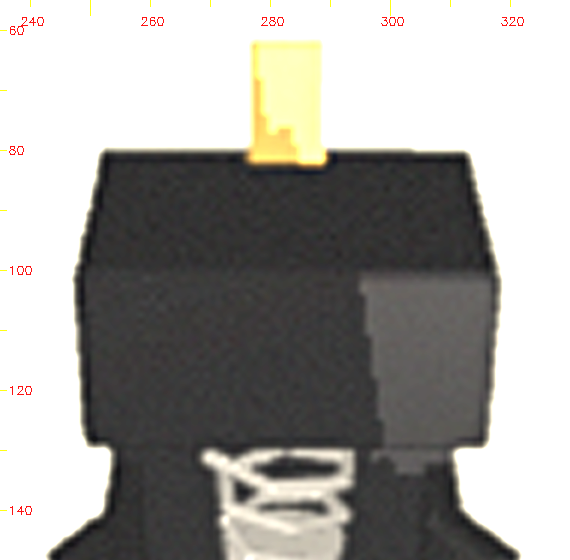

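View pics/w8c2.png

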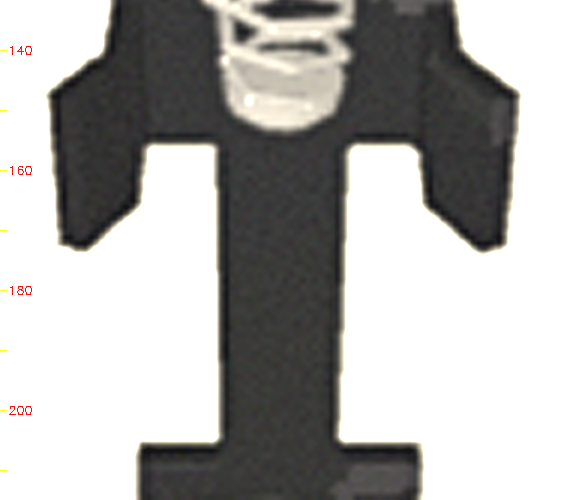

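```bash
cat >> fit.py <<'E'
O8=[((-61,-15.5,13.5),(248,100.3)),((-61,15.5,13.5),(317.8,100.6)),((-47,-15.5,13.5),(250,129)),((-47,15.5,13.5),(315.8,129)),
((-20,-6.5,-10.5),(271.8,155.5)),((-20,6.5,-10.5),(292.8,155.7)),((18,-6.5,-10.5),(271.7,205.2)),((18,6.5,-10.5),(291.3,205.2)),
((18,-15.5,-10.5),(258.3,205.8)),((18,15.5,-10.5),(305.2,205.8)),((-29,0,0),(282.7,153))]
E
python3 - <<'E'
from plan import *
for s in ([("w8",O8)],[("w2",O2),("w8",O8)],[("w1",O1),("w2",O2),("w8",O8)]):
    r=solve(s); print(r.x.round(2),np.rad2deg(r.x[3]).round(2)); print(r.fun.reshape(-1,2).round(1)[-11:].tolist())
s=arm.read_state();q0=R.from_quat(s["ee_rot"]).as_matrix()
# cell flat face in tool frame, ray with tool z=-18.6
K,T=cal("w8")
for u,v in [(280,223.5),(280,217),(280,231)]:
    d=T[:3,:3]@(np.linalg.solve(K,[u,v,1.])*[1,-1,-1]); o=T[:3,3]
    ot=q0.T@(o-s["position"]);dt=q0.T@d
    for z in(-18.6,-29.1,-8.1): print((u,v),(ot+dt*(z-ot[2])/dt[2]).round(1))
E
```

```text
[ 590.39 -165.24  107.12    1.4 ] 80.39
[[0.4, 0.1], [-0.0, -0.1], [0.1, 0.6], [-0.2, 0.7], [-0.8, -0.7], [0.4, -0.9], [0.1, 0.6], [0.3, 0.6], [-0.2, -0.0], [0.1, 0.0], [-0.3, -3.3]]
[ 590.   -166.59  109.2     1.41] 80.51
[[-0.1, -1.2], [0.7, -1.5], [-0.2, -0.2], [0.5, -0.2], [-0.7, -1.1], [0.8, -1.3], [0.3, 0.9], [0.7, 0.9], [-0.1, 0.3], [0.7, 0.3], [-0.1, -3.7]]
[ 590.09 -166.74  109.56    1.4 ] 80.45
[[-0.2, -1.3], [0.7, -1.5], [-0.4, -0.2], [0.4, -0.1], [-0.9, -1.0], [0.7, -1.1], [0.1, 1.1], [0.6, 1.1], [-0.4, 0.5], [0.5, 0.5], [-0.3, -3.6]]
(280, 223.5) [ 32.1  -0.1 -18.6]
(280, 223.5) [ 36.2  -0.2 -29.1]
(280, 223.5) [28.  -0.1 -8.1]
(280, 217) [ 35.   -0.1 -18.6]
(280, 217) [ 38.8  -0.2 -29.1]
(280, 217) [31.1 -0.1 -8.1]
(280, 231) [ 28.7  -0.1 -18.6]
(280, 231) [ 33.2  -0.2 -29.1]
(280, 231) [24.3 -0.1 -8.1]
```

The holder fit from this view agrees within about 2 mm. I'll update the estimate and descend with the flat end ahead of the spring.

```bash
sed -i 's/^B=.*/B=np.array([590.2,-166.3,108.7]);YAW=np.deg2rad(80.45)/; s/^MX,MZ=.*/MX,MZ=31.5,18.6/' plan.py; python3 - <<'E'
from plan import *
where(); go(20,-26,25); go(20,-26,14); go(20,-27,6)
E
```

```text
t 7.5833 pos [ 593.4 -154.2  156.5] tcp_bay [12.5 -1.2 47.8] minus [-23.5  -1.2  54.4] plus [42.3 -1.  78.4] F [ 0.6 -0.5 -0.2] w 19.4
to [ 591.9 -156.5  127. ] shift [-0.0039 -0.0057 -0.0736] turn [ 0.      0.0014 -0.0011]
to [ 591.9 -156.5  116. ] shift [-0.0039 -0.0057 -0.1011] turn [ 0.      0.0014 -0.0011]
to [ 591.7 -157.5  108. ] shift [-0.0043 -0.0081 -0.1211] turn [ 0.      0.0014 -0.0011]
```

>>> {"op": "step_arm", "data": {"series": [[-0.004,-0.006,-0.03,0,0,0],[-0.004,-0.006,-0.06,0,0,0],[-0.004,-0.006,-0.09,0,0,0],[-0.004,-0.006,-0.1,0,0,0],[-0.004,-0.006,-0.1,0,0,0],[-0.004,-0.006,-0.1,0,0,0]]}}

```text
clock: 8.08
position: [591.2, -158.0, 114.4]
ee_rot: [-0.636, 0.752, 0.113, 0.133]
contact_force: [0.8, 0.1, -0.5]
gripper_width: 19.1
```

```bash
python3 - <<'E'
from plan import *
where(); go(20,-27,6); cap("wrist","w9");cap("side","s9");
crop("s9",230,130,330,220,6,"s9c")
E
```

```text
t 8.0833 pos [ 591.2 -158.   114.4] tcp_bay [8.4 0.4 5.7] minus [-27.6   0.4  12.4] plus [38.1  0.3 36.4] F [ 0.8  0.1 -0.5] w 19.1
to [ 591.7 -157.5  108. ] shift [ 0.0012  0.0013 -0.016 ] turn [-0.0008 -0.0006  0.0005]
```

View pics/w9.png

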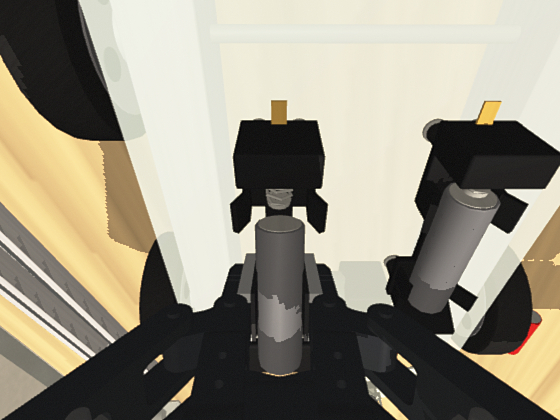

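View pics/s9c.png

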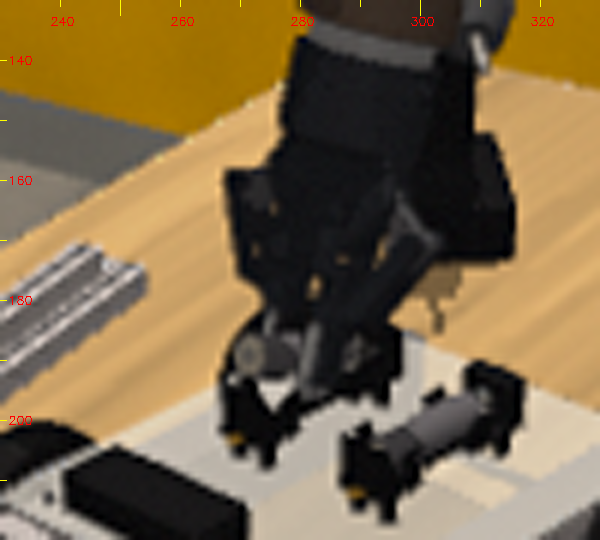

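```bash
python3 - <<'E'
from plan import *
p=[*B,YAW]
for q in [(-61,-15.5,13.5),(-61,15.5,13.5),(-47,-15.5,13.5),(-47,15.5,13.5),(-29,0,0),(-29,0,-3)]: print(q,proj("w9",pb(p,q)).round(1))
crop("w9",225,110,335,245,6,"w9c"); im=cv2.imread("pics/w9c.png");cv2.imwrite("pics/w9c.png",cv2.convertScaleAbs(im[:600] if 0 else cv2.resize(im,None,fx=.7,fy=.7),alpha=1.7,beta=20))
E
```

```text
(-61, -15.5, 13.5) [234.7 152. ]
(-61, 15.5, 13.5) [324.4 151.9]
(-47, -15.5, 13.5) [238.  185.4]
(-47, 15.5, 13.5) [321.2 185.2]
(-29, 0, 0) [279.5 201.4]
(-29, 0, -3) [279.5 197.3]
```

View pics/w9c.png

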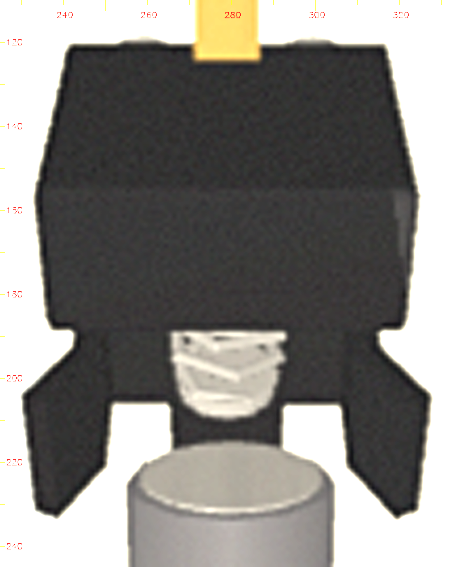

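Well centred: the holder's axis is at column 279.5 and the cell at 280. The spring tip is just ahead of the flat face. I'll lower about 7 mm.

>>> {"op": "step_arm", "data": {"series": [[0.0005,0.002,-0.006,0,0,0],[0.0005,0.002,-0.012,0,0,0],[0.0005,0.002,-0.017,0,0,0],[0.0005,0.002,-0.017,0,0,0],[0.0005,0.002,-0.017,0,0,0]]}}

```text
clock: 8.6
position: [591.5, -157.1, 108.3]
ee_rot: [-0.636, 0.752, 0.113, 0.133]
contact_force: [0.1, -0.0, -0.9]
gripper_width: 18.9
```

```bash
python3 - <<'E'
from plan import *
where(); go(20,-33,5)
E
```

```text
t 8.6 pos [ 591.5 -157.1  108.3] tcp_bay [ 9.3  0.3 -0.4] minus [-26.7   0.3   6.2] plus [39.   0.2 30.3] F [ 0.1 -0.  -0.9] w 18.9
to [ 590.7 -163.4  107. ] shift [-0.002  -0.0156 -0.0032] turn [-0.0008  0.0001  0.0006]
```

>>> {"op": "step_arm", "data": {"series": [[-0.001,-0.006,-0.003,0,0,0],[-0.002,-0.012,-0.003,0,0,0],[-0.002,-0.012,-0.003,0,0,0],[-0.002,-0.012,-0.003,0,0,0]]}}

```text
clock: 8.93
position: [590.8, -161.9, 107.2]
ee_rot: [-0.635, 0.752, 0.113, 0.133]
contact_force: [-0.4, 0.8, -1.6]
gripper_width: 19.4
```

```bash
python3 - <<'E'
from plan import *
where(); cap("wrist","w10"); crop("w10",225,110,335,245,6,"w10c"); im=cv2.imread("pics/w10c.png");cv2.imwrite("pics/w10c.png",cv2.convertScaleAbs(cv2.resize(im,None,fx=.7,fy=.7),alpha=1.7,beta=20))
E
```

```text
t 8.9333 pos [ 590.8 -161.9  107.2] tcp_bay [ 4.5  0.1 -1.5] minus [-31.5   0.2   5.1] plus [34.2  0.1 29.2] F [-0.4  0.8 -1.6] w 19.4
```

View pics/w10c.png

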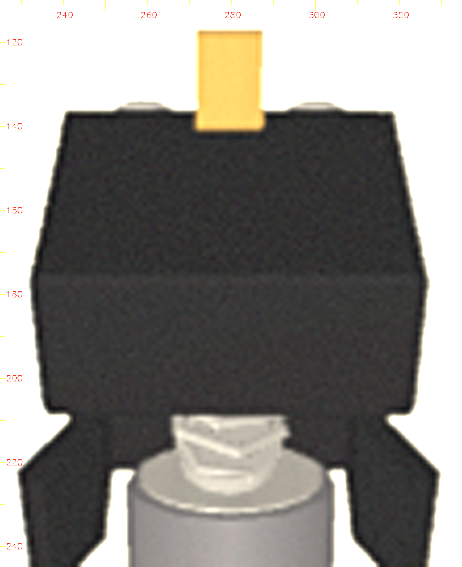

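The dome is now just at the flat face. I'll push further in small steps and watch the force.

>>> {"op": "step_arm", "data": {"series": [[-0.0005,-0.003,0,0,0,0],[-0.001,-0.006,0,0,0,0],[-0.001,-0.008,0,0,0,0],[-0.001,-0.008,0,0,0,0]]}}

```text
clock: 9.32
position: [590.3, -164.8, 107.2]
ee_rot: [-0.635, 0.752, 0.113, 0.133]
contact_force: [0.1, 2.9, 0.1]
gripper_width: 19.0
```

```bash
python3 - <<'E'
from plan import *
where()
E
```

```text
t 9.3167 pos [ 590.3 -164.8  107.2] tcp_bay [ 1.5  0.2 -1.5] minus [-34.5   0.2   5.1] plus [31.2  0.1 29.2] F [0.1 2.9 0.1] w 19.0
```

>>> {"op": "step_arm", "data": {"series": [[-0.0005,-0.003,0,0,0,0],[-0.001,-0.006,0,0,0,0],[-0.001,-0.007,0,0,0,0],[-0.001,-0.007,0,0,0,0],[-0.001,-0.007,0,0,0,0]]}}

```text
clock: 9.73
position: [589.8, -167.7, 107.2]
ee_rot: [-0.636, 0.752, 0.113, 0.133]
contact_force: [-0.1, 4.4, -0.8]
gripper_width: 19.6
```

```bash
python3 - <<'E'
from plan import *
where();cap("wrist","w11"); crop("w11",225,110,335,245,6,"w11c"); im=cv2.imread("pics/w11c.png");cv2.imwrite("pics/w11c.png",cv2.convertScaleAbs(cv2.resize(im,None,fx=.7,fy=.7),alpha=1.7,beta=20))
cap("side","s11");crop("s11",230,130,330,220,6,"s11c")
E
```

```text
t 9.7333 pos [ 589.8 -167.7  107.2] tcp_bay [-1.5  0.1 -1.5] minus [-37.4   0.2   5.1] plus [28.3  0.1 29.2] F [-0.1  4.4 -0.8] w 19.6
```

View pics/w11c.png

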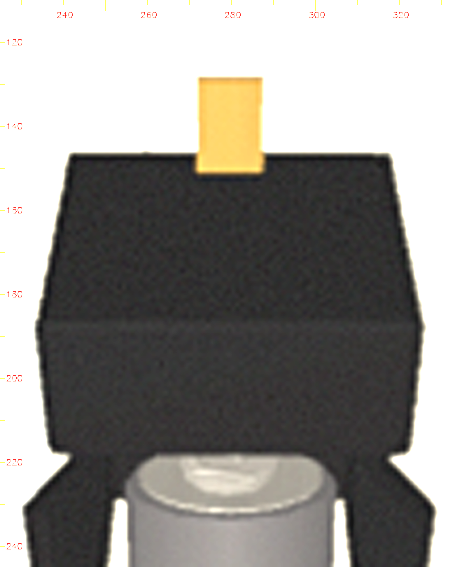

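View pics/s11c.png

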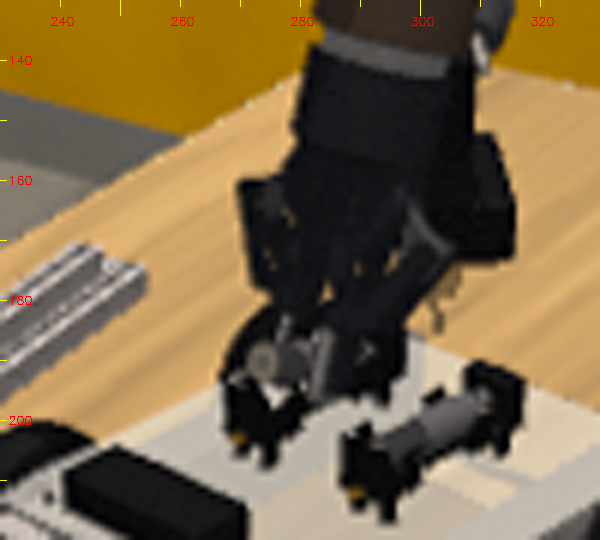

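The wrist force is 4.4 N along the trough, so the spring is pushed in about 4.8 mm. The button end is still up at z of about 29, so stage 1 has been held. Next I'll swing the button end down while keeping the flat end on the spring.

```bash
python3 - <<'E'
from plan import *
where();go(16,-37.6,4,-.1);go(12,-37.6,3,-.1);go(8,-37.6,2.5,-.1); go(5,-37.8,1.5)
E
```

```text
t 9.8333 pos [ 589.8 -167.7  107.2] tcp_bay [-1.5  0.1 -1.5] minus [-37.4   0.2   5.1] plus [28.3  0.1 29.2] F [-0.5  4.1 -0.3] w 19.1
to [ 589.9 -168.5  103.5] shift [ 0.0003 -0.0019 -0.0091] turn [-0.0449  0.0074  0.0005]
to [ 589.8 -169.2  100.1] shift [-0.     -0.0037 -0.0178] turn [-0.0887  0.0148  0.0005]
to [ 589.7 -170.1   97.2] shift [-0.0004 -0.0059 -0.025 ] turn [-0.1325  0.0222  0.0006]
to [ 589.4 -171.    94.4] shift [-0.001  -0.0083 -0.0319] turn [-0.1654  0.0277  0.0006]
```

>>> {"op": "step_arm", "data": {"series": [[0,-0.002,-0.009,-0.045,0.0075,0],[0,-0.004,-0.018,-0.089,0.015,0],[0,-0.006,-0.025,-0.132,0.022,0],[0,-0.006,-0.025,-0.132,0.022,0],[0,-0.006,-0.025,-0.132,0.022,0]]}}

```text
clock: 10.25
position: [590.5, -170.0, 98.2]
ee_rot: [-0.645, 0.761, 0.044, 0.054]
contact_force: [-0.9, 2.3, 3.4]
gripper_width: 19.2
```

```bash
python3 - <<'E'
from plan import *
where();print(arm.read_state()["wrist_torque"]);go(8,-37.6,2.5);go(5,-37.8,1.5);go(2,-37.8,.5);cap("wrist","w12");cap("side","s12");crop("s12",230,130,330,220,6,"s12c")
E
```

```text
t 10.25 pos [ 590.5 -170.    98.2] tcp_bay [ -3.6  -0.9 -10.5] minus [-37.4  -0.9   3.6] plus [31.9 -0.8 13.3] F [-0.9  2.3  3.4] w 19.2
[0.50416165 0.34229717 0.02972639]
to [ 589.6 -170.1   97.2] shift [-0.0023 -0.0001 -0.0026] turn [ 0.0002  0.0014 -0.001 ]
to [ 589.4 -171.    94.4] shift [-0.0027 -0.0025 -0.0095] turn [-0.0327  0.0069 -0.001 ]
to [ 589.3 -171.9   91.7] shift [-0.0031 -0.0047 -0.0163] turn [-0.0656  0.0124 -0.0011]
```

View pics/w12.png

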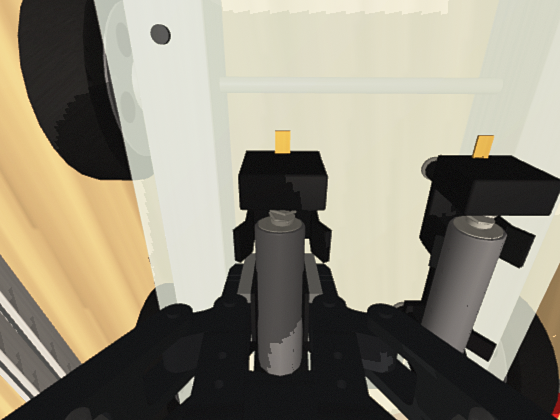

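View pics/s12c.png

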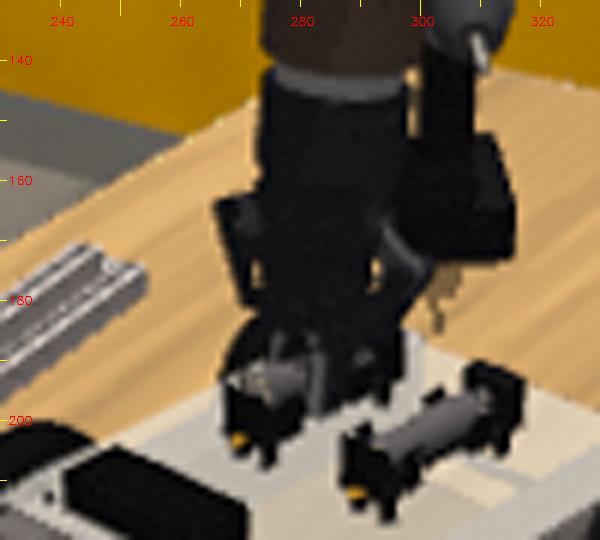

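>>> {"op": "step_arm", "data": {"series": [[-0.003,0,0,0,0,0],[-0.003,0,0,0,0,0],[-0.003,0,0,0,0,0]]}}

```text
clock: 10.6
position: [590.1, -171.0, 97.9]
ee_rot: [-0.644, 0.762, 0.044, 0.055]
contact_force: [1.9, 2.3, 4.1]
gripper_width: 19.3
```

```bash
python3 - <<'E'
from plan import *
where();print(arm.read_state()["wrist_torque"]);cap("wrist","w13");cap("scene","sc13");
crop("w13",225,130,335,265,6,"w13c"); im=cv2.imread("pics/w13c.png");cv2.imwrite("pics/w13c.png",cv2.convertScaleAbs(cv2.resize(im,None,fx=.7,fy=.7),alpha=1.7,beta=20))
crop("sc13",210,195,290,265,8,"sc13c")
E
```

```text
t 10.6 pos [ 590.1 -171.    97.9] tcp_bay [ -4.6  -0.7 -10.8] minus [-38.4  -0.6   3.2] plus [30.9 -0.7 13. ] F [1.9 2.3 4.1] w 19.3
[ 0.76978515 -0.73558436 -0.03132797]
```

View pics/w13c.png

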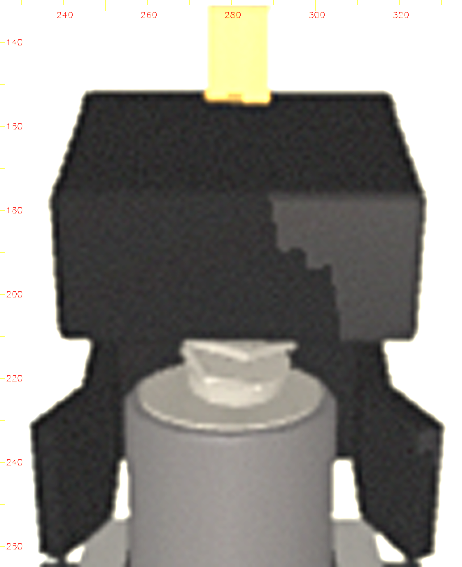

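View pics/sc13c.png

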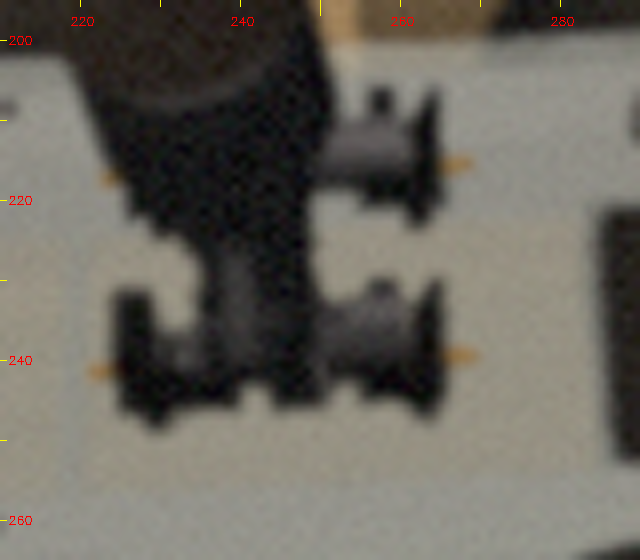

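```bash
python3 - <<'E'
from plan import *
O=[((-61,-15.5,13.5),(237.2,177)),((-61,15.5,13.5),(326,177)),((-47,-15.5,13.5),(239.7,210)),((-47,15.5,13.5),(323.7,210))]
f=lambda p:np.concatenate([proj("w13",pb([*p,YAW],q))-u for q,u in O])
r=least_squares(f,B);print(r.x,r.fun.reshape(-1,2).round(1)); d=r.x-B
c,s=np.cos(YAW),np.sin(YAW);Rb=np.array([[c,-s,0],[s,c,0],[0,0,1]]);print("offset bay",(Rb.T@d).round(2))
p=[*r.x,YAW]
for S in(0,2,4,6): 
  # dome lower rim: points on dome of radius 6
  print(S,[proj("w13",pb(p,(-35-S+6*np.cos(a),0,6*np.sin(a)))).round(1).tolist() for a in np.deg2rad([0,20,40])])
# cell face edges seen
m,pl=where()
s0=arm.read_state();q0=R.from_quat(s0["ee_rot"]).as_matrix()
for MXx in(29.5,31.5): print([proj("w13",s0["position"]+q0@np.array([MXx,0,-18.6+dz])).round(1).tolist() for dz in(-10.5,0,10.5)])
E
```

```text
[ 590.1123811  -167.92486892  108.07119565] [[ 0.6 -1.1]
 [-0.4 -1.1]
 [ 0.3  1.1]
 [-0.5  1.1]]
offset bay [-1.62 -0.18 -0.63]
0 [[281.4, 233.6], [281.4, 235.4], [281.5, 235.5]]
2 [[281.4, 229.6], [281.5, 231.4], [281.5, 231.5]]
4 [[281.4, 225.6], [281.5, 227.3], [281.5, 227.3]]
6 [[281.5, 221.6], [281.5, 223.2], [281.5, 223.1]]
t 10.7 pos [ 590.1 -170.9   97.8] tcp_bay [ -4.5  -0.6 -10.9] minus [-38.3  -0.5   3.1] plus [31.  -0.6 12.9] F [3.3 3.6 3.6] w 19.2
[[280.8, 237.2], [280.6, 226.9], [280.5, 218.0]]
[[280.8, 232.4], [280.6, 222.4], [280.5, 213.8]]
```

A lateral nudge is resisted from both sides and Fz is about 3.6 N, so the button end is already sitting centred in the flared ears. I'll ease the side load off and press the button end down in small steps.

```bash
python3 - <<'E'
from plan import *
where();go(6,-38,2.4,-.8);go(4,-38,1.8,-.8);go(2,-38,1.2,-.8);go(0,-38,.8,-.8)
E
```

```text
t 10.7 pos [ 590.1 -170.9   97.8] tcp_bay [ -4.5  -0.6 -10.9] minus [-38.3  -0.5   3.1] plus [31.  -0.6 12.9] F [3.3 3.6 3.6] w 19.2
to [ 590.2 -171.1   95.9] shift [ 0.0003 -0.0005 -0.0049] turn [-0.0219  0.0063  0.0009]
to [ 590.1 -171.6   94.1] shift [ 0.0001 -0.0019 -0.0092] turn [-0.0438  0.01    0.0008]
to [ 590.  -172.2   92.4] shift [-0.0002 -0.0034 -0.0136] turn [-0.0657  0.0137  0.0008]
to [ 589.9 -172.8   90.9] shift [-0.0004 -0.0049 -0.0173] turn [-0.0876  0.0174  0.0007]
```

>>> {"op": "step_arm", "data": {"series": [[0.0015,0,-0.0025,-0.011,0.003,0],[0.0017,-0.0005,-0.005,-0.022,0.0055,0],[0.0017,-0.0005,-0.005,-0.022,0.0055,0]]}}

```text
clock: 10.95
position: [589.6, -170.9, 95.6]
ee_rot: [-0.645, 0.762, 0.034, 0.038]
contact_force: [1.1, 0.2, 6.1]
gripper_width: 19.1
```

```bash
python3 - <<'E'
from plan import *
where();print(arm.read_state()["wrist_torque"])
E
```

```text
t 10.95 pos [ 589.6 -170.9   95.6] tcp_bay [ -4.6  -0.2 -13.1] minus [-37.8  -0.2   2.2] plus [31.8 -0.2  9.3] F [1.1 0.2 6.1] w 19.1
[ 0.0881029  -0.20931639 -0.10000586]
```

```bash
python3 - <<'E'
from plan import *
go(4,-39.5,1.8,-.3);go(2,-39.5,1.2,-.3);go(0,-39.5,.8,-.3)
E
```

```text
to [ 589.4 -173.    94.1] shift [-0.0006 -0.0054 -0.0036] turn [-0.0204  0.0022 -0.0002]
to [ 589.3 -173.6   92.4] shift [-0.0008 -0.0069 -0.0079] turn [-0.0423  0.0059 -0.0002]
to [ 589.2 -174.2   90.9] shift [-0.0011 -0.0084 -0.0117] turn [-0.0642  0.0096 -0.0002]
```

>>> {"op": "step_arm", "data": {"series": [[-0.0003,-0.003,-0.002,-0.01,0.001,0],[-0.0006,-0.005,-0.004,-0.02,0.002,0],[-0.0006,-0.005,-0.004,-0.02,0.002,0]]}}

```text
clock: 11.2
position: [589.4, -172.5, 94.5]
ee_rot: [-0.645, 0.763, 0.023, 0.027]
contact_force: [0.6, 2.6, 9.9]
gripper_width: 19.1
```

```bash
python3 - <<'E'
from plan import *
where();print(arm.read_state()["wrist_torque"]);cap("wrist","w14");cap("side","s14");crop("s14",240,160,320,215,8,"s14c")
crop("w14",225,130,335,265,6,"w14c"); im=cv2.imread("pics/w14c.png");cv2.imwrite("pics/w14c.png",cv2.convertScaleAbs(cv2.resize(im,None,fx=.7,fy=.7),alpha=1.7,beta=20))
E
```

```text
t 11.2 pos [ 589.4 -172.5   94.5] tcp_bay [ -6.3  -0.2 -14.2] minus [-39.   -0.2   2.1] plus [30.8 -0.2  7.1] F [0.6 2.6 9.9] w 19.1
[ 1.02183993 -0.02473823 -0.02387869]
```

View pics/w14c.png

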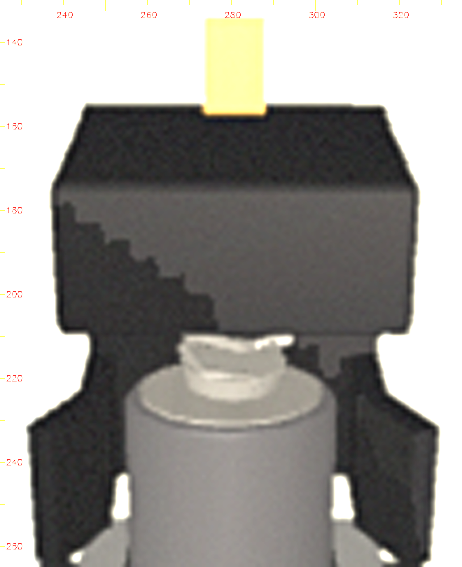

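View pics/s14c.png

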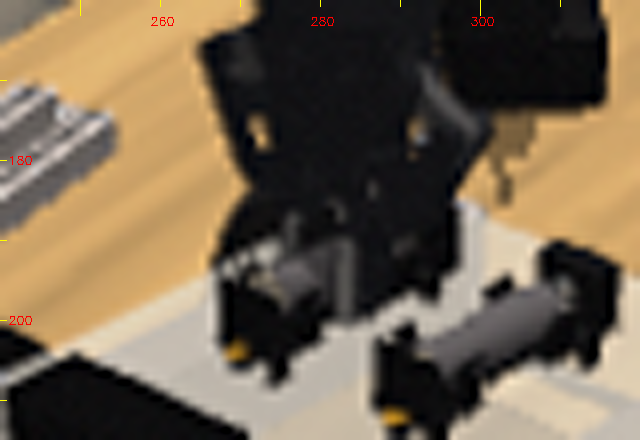

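Fz is 9.9 N and the button end is entering the ears. I'll keep pressing in small steps.

>>> {"op": "step_arm", "data": {"series": [[0,-0.001,-0.002,-0.011,0.002,0],[0,-0.001,-0.004,-0.022,0.004,0],[0,-0.001,-0.004,-0.022,0.004,0]]}}

```text
clock: 11.55
position: [589.3, -172.9, 93.4]
ee_rot: [-0.646, 0.763, 0.011, 0.014]
contact_force: [-1.4, 3.1, 10.7]
gripper_width: 19.1
```

```bash
python3 - <<'E'
from plan import *
where();print(arm.read_state()["wrist_torque"])
E
```

```text
t 11.55 pos [ 589.3 -172.9   93.4] tcp_bay [ -6.7  -0.3 -15.3] minus [-38.8  -0.3   2.2] plus [31.1 -0.2  4.7] F [-1.4  3.1 10.7] w 19.1
[ 1.1233055   0.20671318 -0.02846196]
```

>>> {"op": "step_arm", "data": {"series": [[0,-0.0005,-0.002,-0.011,0.002,0],[0,-0.001,-0.0045,-0.022,0.004,0],[0,-0.001,-0.0045,-0.022,0.004,0]]}}

```text
clock: 11.8
position: [589.4, -173.4, 91.8]
ee_rot: [-0.646, 0.763, 0.0, 0.0]
contact_force: [0.2, 2.5, 9.9]
gripper_width: 19.1
```

```bash
python3 - <<'E'
from plan import *
where();print(arm.read_state()["wrist_torque"]);cap("wrist","w15");cap("side","s15");crop("s15",240,160,320,215,8,"s15c")
crop("w15",225,130,335,265,6,"w15c"); im=cv2.imread("pics/w15c.png");cv2.imwrite("pics/w15c.png",cv2.convertScaleAbs(cv2.resize(im,None,fx=.7,fy=.7),alpha=1.7,beta=20))
E
```

```text
t 11.8 pos [ 589.4 -173.4   91.8] tcp_bay [ -7.1  -0.3 -16.9] minus [-38.6  -0.4   1.7] plus [31.4 -0.3  1.7] F [0.2 2.5 9.9] w 19.1
[0.92606588 0.23124047 0.03876264]
```

View pics/w15.png

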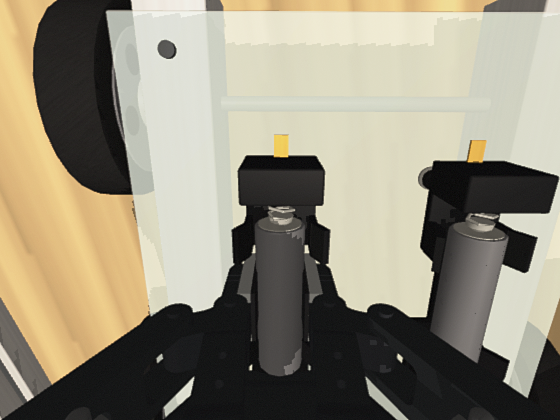

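View pics/s15c.png

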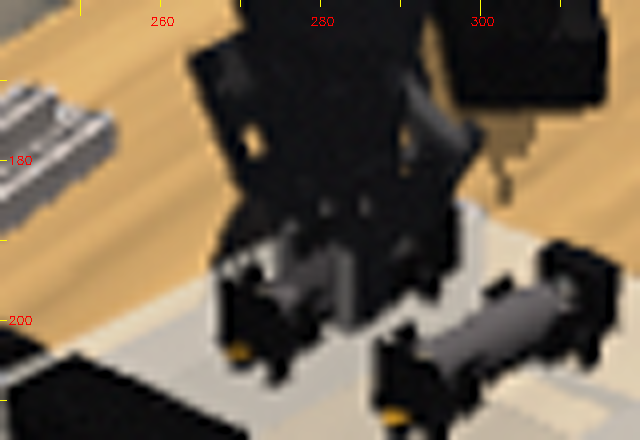

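Tool and cell are level, with Fz at 9.9 N and the holder sunk about 3.3 mm. I'll press straight down from here.

>>> {"op": "step_arm", "data": {"series": [[0,0,-0.002,0,0,0],[0,0,-0.004,0,0,0],[0,0,-0.004,0,0,0]]}}

```text
clock: 12.15
position: [589.3, -173.7, 90.5]
ee_rot: [-0.646, 0.763, 0.0, 0.0]
contact_force: [-1.1, 4.3, 12.7]
gripper_width: 19.3
```

>>> {"op": "step_arm", "data": {"series": [[0,0,-0.002,0,0,0],[0,0,-0.003,0,0,0],[0,0,-0.003,0,0,0]]}}

```text
clock: 12.4
position: [589.3, -173.8, 89.8]
ee_rot: [-0.646, 0.763, 0.0, 0.0]
contact_force: [-2.5, 4.4, 14.4]
gripper_width: 19.0
```

```bash
python3 - <<'E'
from plan import *
where();print(arm.read_state()["wrist_torque"])
E
```

```text
t 12.4 pos [ 589.3 -173.8   89.8] tcp_bay [ -7.5  -0.4 -18.9] minus [-39.   -0.4  -0.3] plus [31.  -0.3 -0.2] F [-2.5  4.4 14.4] w 19.0
[1.14783124 0.83901993 0.02586581]
```

```bash
python3 - <<'E'
from plan import *
cap("wrist","w16");cap("side","s16");cap("scene","sc16");crop("s16",240,160,320,215,8,"s16c")
a=cv2.imread("pics/w6.png")[205:385,235:330];b=cv2.imread("pics/w16.png")[205:385,235:330]
im=np.hstack([a,b]);cv2.imwrite("pics/cmp16.png",cv2.convertScaleAbs(cv2.resize(im,None,fx=3.2,fy=3.2,interpolation=2),alpha=1.7,beta=20))
crop("sc16",215,205,285,265,9,"sc16c")
E
```

```text
(no output)
```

View pics/cmp16.png

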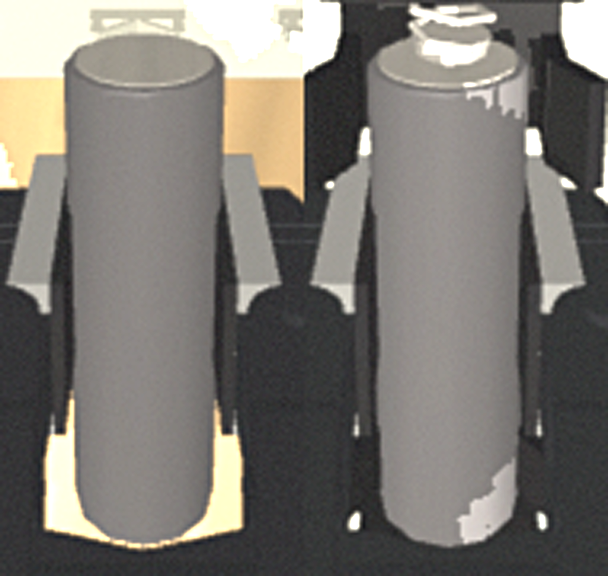

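View pics/sc16c.png

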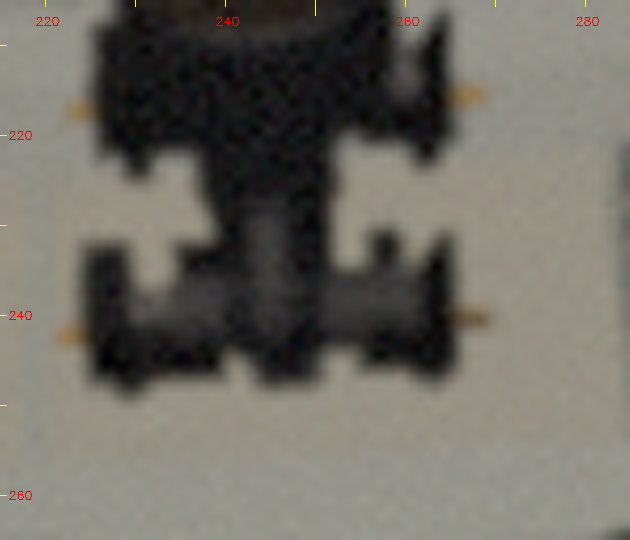

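View pics/s16c.png

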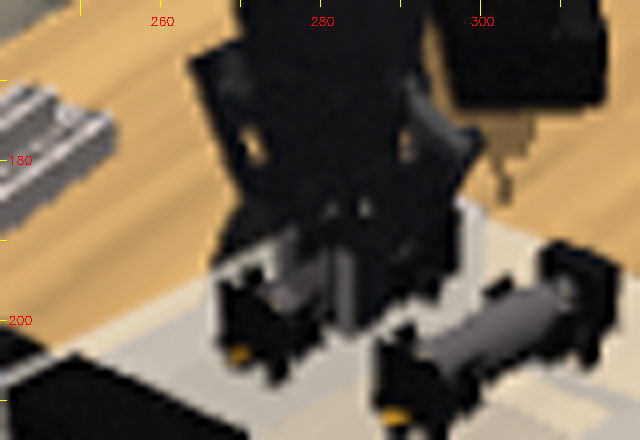

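```bash
python3 - <<'E'
from plan import *
crop("w16",225,125,335,265,6,"w16c"); im=cv2.imread("pics/w16c.png");cv2.imwrite("pics/w16c.png",cv2.convertScaleAbs(cv2.resize(im,None,fx=.95,fy=.95),alpha=1.7,beta=20))
E
```

```text
(no output)
```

View pics/w16c.png

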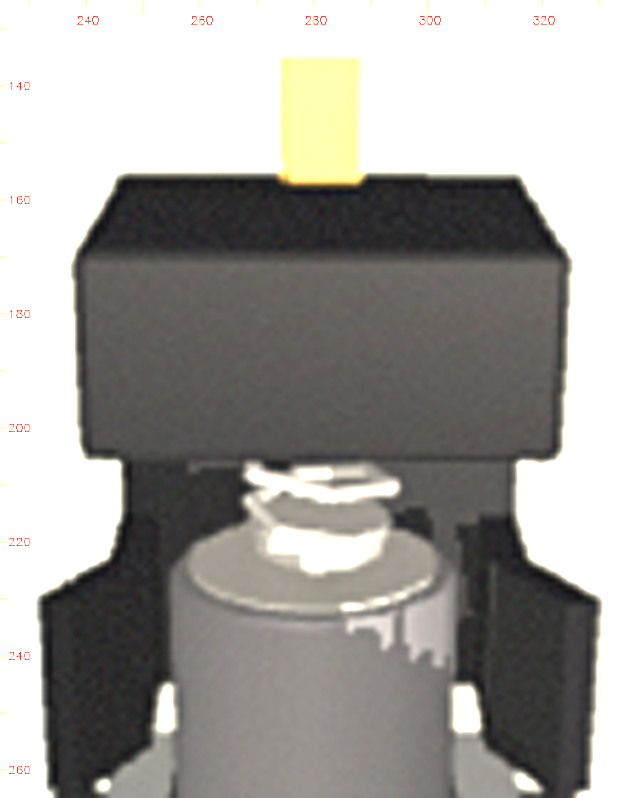

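```bash
python3 - <<'E'
from plan import *
O=[((-61,-15.5,13.5),(238.6,170.5)),((-61,15.5,13.5),(324.4,170.5)),((-47,-15.5,13.5),(239.8,205.3)),((-47,15.5,13.5),(323.2,205.3))]
f=lambda p:np.concatenate([proj("w16",pb([*p,YAW],q))-u for q,u in O])
r=least_squares(f,B);print(r.x,r.fun.reshape(-1,2).round(1)); d=r.x-B
c,s=np.cos(YAW),np.sin(YAW);Rb=np.array([[c,-s,0],[s,c,0],[0,0,1]]);print("offset bay",(Rb.T@d).round(2))
m,pl=where()
s0=arm.read_state();q0=R.from_quat(s0["ee_rot"]).as_matrix()
# cell face as seen
for dz in(-10.5,0,10.5): print(proj("w16",s0["position"]+q0@np.array([31.5,0,-18.6+dz])).round(1), proj("w16",s0["position"]+q0@np.array([31.5,10.5,-18.6+dz])).round(1))
p=[*r.x,YAW]
for S in (2,4,6,8): print(S,[proj("w16",pb(p,(-35-S+6*np.cos(a),0,6*np.sin(a)))).round(1).tolist() for a in np.deg2rad([0,30,60])],proj("w16",pb(p,(-35-S,6,0))))
E
```

```text
[ 589.96796258 -168.36830455  104.10743392] [[ 0.3 -0.9]
 [-0.2 -0.8]
 [ 0.5  0.9]
 [-0.6  0.9]]
offset bay [-2.08 -0.11 -4.59]
t 12.55 pos [ 589.3 -173.7   89.9] tcp_bay [ -7.4  -0.4 -18.8] minus [-39.   -0.4  -0.2] plus [31.  -0.3 -0.2] F [-3.2  3.5 14.2] w 19.1
[280.7 232.4] [308.1 232.4]
[280.6 222.4] [305.9 222.4]
[280.4 213.8] [304.1 213.8]
2 [[281.1, 231.4], [281.2, 232.4], [281.2, 229.6]] [295.21399108 218.40550828]
4 [[281.1, 227.1], [281.2, 228.0], [281.2, 225.1]] [295.29186291 213.99306504]
6 [[281.1, 222.8], [281.2, 223.6], [281.2, 220.6]] [295.37045607 209.53974872]
8 [[281.1, 218.4], [281.2, 219.1], [281.2, 216.0]] [295.44978065 205.04498877]
```

The camera fit puts the holder 4.6 mm sunk, which agrees with Fz of 14.3 N. The cell is level 4.4 mm above home and the spring is in about 5 mm. I'll ease the side load and rotate the button end down a touch, which adds force at the ears only.

>>> {"op": "step_arm", "data": {"series": [[-0.0015,0,0,0,0,0],[-0.0015,0,0,-0.011,0.002,0],[-0.0015,0,0,-0.022,0.004,0],[-0.0015,0,0,-0.022,0.004,0]]}}

```text
clock: 12.88
position: [589.3, -173.6, 90.0]
ee_rot: [-0.646, 0.763, -0.012, -0.013]
contact_force: [-1.9, 2.9, 13.8]
gripper_width: 19.7
```

```bash
python3 - <<'E'
from plan import *
where();print(arm.read_state()["wrist_torque"])
E
```

```text
t 12.8833 pos [ 589.3 -173.6   90. ] tcp_bay [ -7.3  -0.4 -18.7] minus [-38.2  -0.4   1. ] plus [31.8 -0.3 -1.5] F [-1.9  2.9 13.8] w 19.7
[ 0.99131055  0.46644192 -0.04696288]
```

>>> {"op": "step_arm", "data": {"series": [[-0.001,0,-0.001,-0.011,0.002,0],[-0.001,0,-0.003,-0.022,0.004,0],[-0.001,0,-0.003,-0.022,0.004,0]]}}

```text
clock: 13.13
position: [589.3, -173.9, 89.2]
ee_rot: [-0.646, 0.763, -0.024, -0.027]
contact_force: [-1.9, 2.6, 15.7]
gripper_width: 18.9
```

```bash
python3 - <<'E'
from plan import *
where();print(arm.read_state()["wrist_torque"]);cap("wrist","w17")
a=cv2.imread("pics/w6.png")[205:385,235:330];b=cv2.imread("pics/w17.png")[205:385,235:330]
im=np.hstack([a,b]);cv2.imwrite("pics/cmp17.png",cv2.convertScaleAbs(cv2.resize(im,None,fx=3.2,fy=3.2,interpolation=2),alpha=1.7,beta=20))
crop("w17",225,125,335,265,6,"w17c"); im=cv2.imread("pics/w17c.png");cv2.imwrite("pics/w17c.png",cv2.convertScaleAbs(cv2.resize(im,None,fx=.7,fy=.7),alpha=1.7,beta=20))
E
```

```text
t 13.1333 pos [ 589.3 -173.9   89.2] tcp_bay [ -7.6  -0.4 -19.5] minus [-37.7  -0.4   1.3] plus [32.1 -0.3 -3.6] F [-1.9  2.6 15.7] w 18.9
[ 0.67273038  0.59283533 -0.08612933]
```

View pics/cmp17.png

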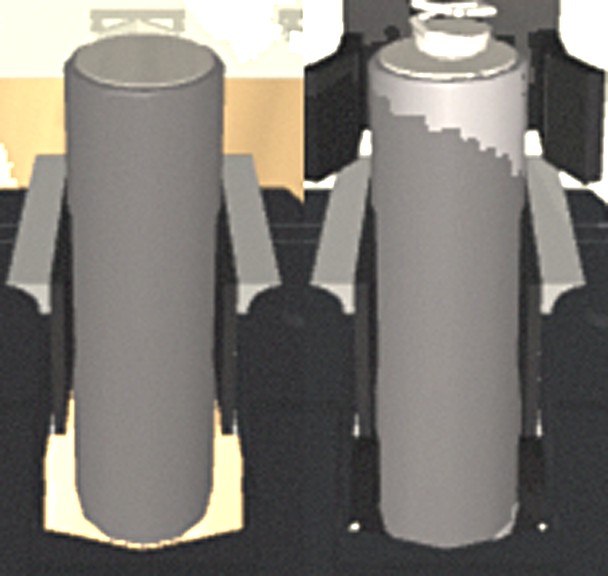

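View pics/w17c.png

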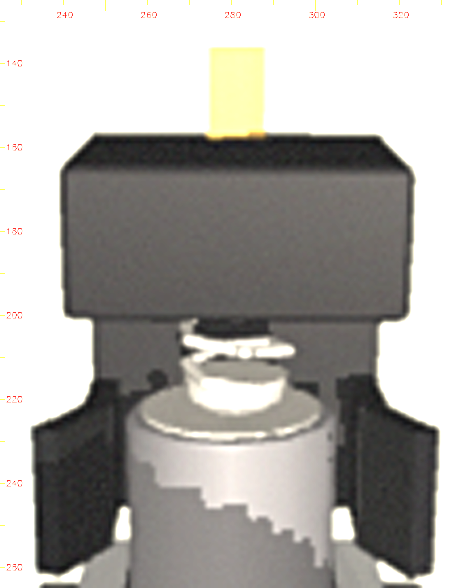

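The pads are starting to slip in rotation. I'll unload, let go, and press from above with closed fingers near x = +14 instead.

>>> {"op": "step_arm", "data": {"series": [[0,0,0.004,0.01,0,0],[0,0,0.008,0.02,-0.004,0],[0,0,0.009,0.03,-0.006,0],[0,0,0.009,0.03,-0.006,0]]}}

```text
clock: 13.52
position: [589.2, -174.1, 91.7]
ee_rot: [-0.646, 0.764, -0.008, -0.007]
contact_force: [0.8, 3.8, 8.6]
gripper_width: 19.3
```

```bash
python3 - <<'E'
from plan import *
where();print(arm.read_state()["wrist_torque"])
E
```

```text
t 13.5167 pos [ 589.2 -174.1   91.7] tcp_bay [ -7.8  -0.3 -17. ] minus [-38.9  -0.3   2.2] plus [31.  -0.3  0.8] F [0.8 3.8 8.6] w 19.3
[ 0.811948   -0.13921185  0.06535587]
```

>>> {"op": "step_arm", "data": {"series": [[0,0,0.003,0,0,0],[0,0,0.005,0,0,0],[0,0,0.005,0,0,0]]}}

```text
clock: 13.77
position: [589.3, -173.7, 92.9]
ee_rot: [-0.646, 0.763, -0.008, -0.007]
contact_force: [1.9, 2.0, 4.9]
gripper_width: 19.0
```

>>> {"op": "step_arm", "data": {"series": [[0,0,0,0,0,0],[0,0,0,0,0,0],[0,0,0,0,0,0],[0,0,0,0,0,0]], "jaw": -0.1}}

```text
clock: 14.1
position: [587.0, -173.6, 90.7]
ee_rot: [-0.645, 0.764, -0.005, -0.009]
contact_force: [0.2, -0.4, 0.3]
gripper_width: 38.3
```

```bash
python3 - <<'E'
from plan import *
where();cap("wrist","w18");cap("side","s18");crop("s18",240,160,320,215,8,"s18c")
E
```

```text
t 14.1 pos [ 587.  -173.6   90.7] tcp_bay [ -7.7   1.9 -18. ] minus [-38.9   1.9   1.3] plus [31.1  1.8 -0.1] F [ 0.2 -0.4  0.3] w 38.3
```

View pics/w18.png

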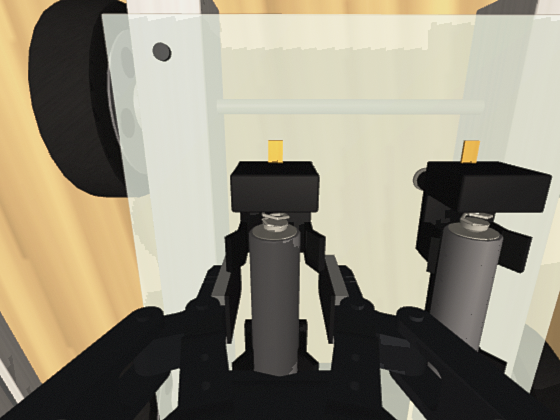

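View pics/s18c.png

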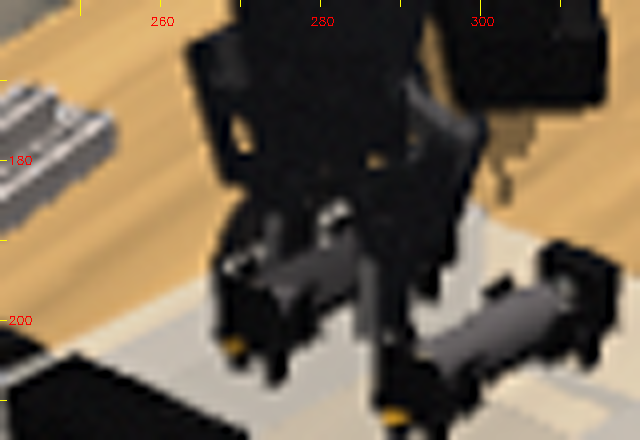

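Released; the cell now lies between the cheeks and ears at (275,300) with its flat face on the spring. I'll lift clear, close the fingers and look.

>>> {"op": "step_arm", "data": {"series": [[0,0,0.03,0,0,0],[0,0,0.08,0,0,0],[0,0,0.14,0,0,0],[0,0,0.17,0,0,0],[0,0,0.17,0,0,0],[0,0,0.17,0,0,0]]}}

```text
clock: 14.7
position: [588.2, -173.3, 160.1]
ee_rot: [-0.645, 0.764, -0.006, -0.007]
contact_force: [-0.3, 0.8, -0.8]
gripper_width: 38.7
```

>>> {"op": "step_arm", "data": {"series": [[0,0,0,0,0,0],[0,0,0,0,0,0],[0,0,0,0,0,0],[0,0,0,0,0,0]], "jaw": -1}}

```text
clock: 15.03
position: [587.8, -173.3, 158.8]
ee_rot: [-0.645, 0.764, -0.006, -0.008]
contact_force: [0.9, -0.7, 0.4]
gripper_width: 0.1
```

```bash
python3 - <<'E'
from plan import *
where();cap("wrist","w19")
for th in(-10,): 
  import plan
  # contact edge at bay x=14.5 z: TCP = edge - 11*(cos,..)
  t=np.deg2rad(-10); u=np.array([np.cos(t),0,np.sin(t)])
  for z in(28,20):
    tc=np.array([14.5,0,z])-11*u
    # emulate go with minus
    tz=np.array([np.sin(t),0,-np.cos(t)]); m=tc-MX*u-MZ*tz
    print(tc); go(-10,m[0],m[2])
E
```

```text
t 15.0333 pos [ 587.8 -173.3  158.8] tcp_bay [-7.3  1.2 50.1] minus [-38.5   1.2  69.3] plus [31.5  1.1 68. ] F [ 0.9 -0.7  0.4] w 0.1
[ 3.66711472  0.         29.91012995]
to [ 590.8 -162.7  138.6] shift [ 0.0072  0.0266 -0.0511] turn [-0.0975  0.0154  0.0007]
[ 3.66711472  0.         21.91012995]
to [ 590.8 -162.7  130.6] shift [ 0.0072  0.0266 -0.0711] turn [-0.0975  0.0154  0.0007]
```

View pics/w19.png

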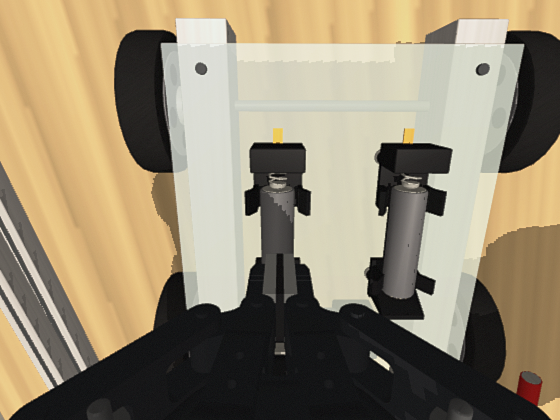

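>>> {"op": "step_arm", "data": {"series": [[0.004,0.015,-0.02,-0.05,0.008,0],[0.007,0.0265,-0.05,-0.0975,0.0155,0],[0.007,0.0265,-0.068,-0.0975,0.0155,0],[0.007,0.0265,-0.068,-0.0975,0.0155,0],[0.007,0.0265,-0.068,-0.0975,0.0155,0]]}}

```text
clock: 15.5
position: [590.9, -162.7, 132.2]
ee_rot: [-0.643, 0.761, -0.056, -0.066]
contact_force: [-0.3, -0.7, 0.8]
gripper_width: -0.1
```

```bash
cat >> plan.py <<'E'
def edge():
    s=arm.read_state(); c,sn=np.cos(YAW),np.sin(YAW); Rb=np.array([[c,-sn,0],[sn,c,0],[0,0,1]])
    e=Rb.T@(s["position"]+R.from_quat(s["ee_rot"]).as_matrix()@[-11,0,0]-B)
    print("t",s["clock"],"tcp",s["position"].round(1),"edge_bay",e.round(1),"F",s["contact_force"].round(1),"tau",s["wrist_torque"].round(2))
E
python3 - <<'E'
from plan import *
edge();cap("side","s20");crop("s20",240,150,320,215,8,"s20c");cap("wrist","w20")
E
```

```text
t 15.5 tcp [ 590.9 -162.7  132.2] edge_bay [14.5 -0.1 21.6] F [-0.3 -0.7  0.8] tau [ 0.31 -0.09 -0.  ]
```

View pics/s20c.png

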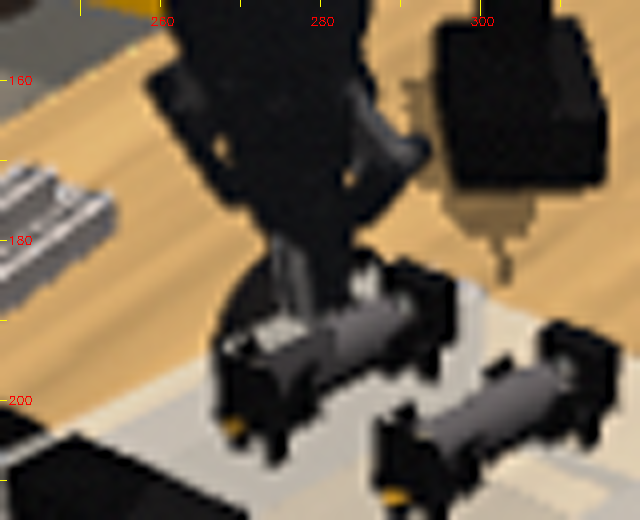

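View pics/w20.png

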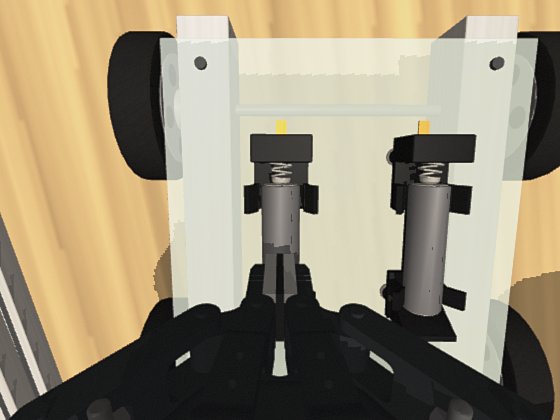

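The closed fingertips hang just above the cell, a little on the button side of centre. I'll lower them in small steps.

>>> {"op": "step_arm", "data": {"series": [[0,0,-0.004,0,0,0],[0,0,-0.008,0,0,0],[0,0,-0.012,0,0,0],[0,0,-0.012,0,0,0]]}}

```text
clock: 15.93
position: [590.8, -163.0, 127.6]
ee_rot: [-0.643, 0.761, -0.057, -0.066]
contact_force: [-0.3, 0.2, -0.0]
gripper_width: -0.1
```

>>> {"op": "step_arm", "data": {"series": [[0,0,-0.003,0,0,0],[0,0,-0.005,0,0,0],[0,0,-0.005,0,0,0]]}}

```text
clock: 16.18
position: [590.9, -162.7, 125.6]
ee_rot: [-0.643, 0.761, -0.057, -0.066]
contact_force: [0.3, 0.4, 0.6]
gripper_width: -0.2
```

```bash
python3 - <<'E'
from plan import *
edge()
E
```

```text
t 16.1833 tcp [ 590.9 -162.7  125.6] edge_bay [14.5 -0.1 15. ] F [0.3 0.4 0.6] tau [ 0.35 -0.09 -0.01]
```

>>> {"op": "step_arm", "data": {"series": [[0,0,-0.003,0,0,0],[0,0,-0.005,0,0,0],[0,0,-0.005,0,0,0]]}}

```text
clock: 16.43
position: [591.2, -162.8, 124.1]
ee_rot: [-0.643, 0.761, -0.057, -0.066]
contact_force: [-1.0, 0.8, 2.4]
gripper_width: 0.2
```

>>> {"op": "step_arm", "data": {"series": [[0,0,-0.002,0,0,0],[0,0,-0.004,0,0,0],[0,0,-0.004,0,0,0]]}}

```text
clock: 16.68
position: [591.2, -162.8, 122.9]
ee_rot: [-0.643, 0.761, -0.057, -0.066]
contact_force: [-1.3, 1.0, 5.8]
gripper_width: 0.0
```

```bash
python3 - <<'E'
from plan import *
edge()
E
```

```text
t 16.6833 tcp [ 591.2 -162.8  122.9] edge_bay [14.4 -0.4 12.3] F [-1.3  1.   5.8] tau [ 0.23  0.4  -0.03]
```

Contact came at about 13.8 mm, so the cell's top is roughly 3 mm above home there. I'll keep pressing.

>>> {"op": "step_arm", "data": {"series": [[0,0,-0.002,0,0,0],[0,0,-0.004,0,0,0],[0,0,-0.004,0,0,0]]}}

```text
clock: 16.93
position: [591.3, -162.9, 121.9]
ee_rot: [-0.643, 0.761, -0.057, -0.066]
contact_force: [-2.0, -0.3, 8.5]
gripper_width: -0.0
```

>>> {"op": "step_arm", "data": {"series": [[0,0,-0.002,0,0,0],[0,0,-0.003,0,0,0],[0,0,-0.003,0,0,0]]}}

```text
clock: 17.18
position: [591.3, -163.0, 121.2]
ee_rot: [-0.643, 0.761, -0.057, -0.066]
contact_force: [-2.3, 1.3, 10.1]
gripper_width: -0.2
```

```bash
python3 - <<'E'
from plan import *
edge()
E
```

```text
t 17.1833 tcp [ 591.3 -163.   121.2] edge_bay [14.3 -0.6 10.6] F [-2.3  1.3 10.1] tau [ 0.21  0.92 -0.06]
```

>>> {"op": "step_arm", "data": {"series": [[-0.0005,0,-0.002,0,0,0],[-0.001,0,-0.004,0,0,0],[-0.001,0,-0.004,0,0,0]]}}

```text
clock: 17.43
position: [591.3, -163.1, 120.3]
ee_rot: [-0.643, 0.761, -0.058, -0.066]
contact_force: [-3.1, 1.5, 11.9]
gripper_width: 0.1
```

>>> {"op": "step_arm", "data": {"series": [[0,0,-0.001,0,0,0],[0,0,-0.0025,0,0,0],[0,0,-0.0025,0,0,0]]}}

```text
clock: 17.68
position: [591.3, -163.1, 119.7]
ee_rot: [-0.643, 0.761, -0.058, -0.066]
contact_force: [-4.1, 2.2, 13.2]
gripper_width: 0.0
```

```bash
python3 - <<'E'
from plan import *
edge()
E
```

```text
t 17.6833 tcp [ 591.3 -163.1  119.7] edge_bay [14.1 -0.6  9.1] F [-4.1  2.2 13.2] tau [ 0.19  1.2  -0.18]
```

>>> {"op": "step_arm", "data": {"series": [[-0.002,0,-0.001,0,0,0],[-0.003,0,-0.0025,0,0,0],[-0.003,0,-0.0025,0,0,0]]}}

```text
clock: 17.93
position: [591.2, -163.1, 119.4]
ee_rot: [-0.643, 0.761, -0.059, -0.065]
contact_force: [-3.4, 0.5, 14.0]
gripper_width: 0.1
```

>>> {"op": "step_arm", "data": {"series": [[0,0,-0.001,0,0,0],[0,0,-0.0025,0,0,0],[0,0,-0.0025,0,0,0]]}}

```text
clock: 18.18
position: [591.3, -163.2, 118.7]
ee_rot: [-0.643, 0.761, -0.059, -0.065]
contact_force: [-2.5, 1.8, 15.8]
gripper_width: -0.0
```

```bash
python3 - <<'E'
from plan import *
edge()
E
```

```text
t 18.1833 tcp [ 591.3 -163.2  118.7] edge_bay [14.1 -0.6  8.1] F [-2.5  1.8 15.8] tau [ 0.01  1.08 -0.18]
```

```bash
python3 - <<'E'
from plan import *
cap("wrist","w21");cap("side","s21");cap("scene","sc21");crop("s21",240,160,320,215,9,"s21c");crop("sc21",215,205,285,265,10,"sc21c")
crop("w21",235,130,335,290,6,"w21c"); im=cv2.imread("pics/w21c.png");cv2.imwrite("pics/w21c.png",cv2.convertScaleAbs(cv2.resize(im,None,fx=.8,fy=.8),alpha=1.7,beta=20))
E
```

```text
(no output)
```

View pics/w21c.png

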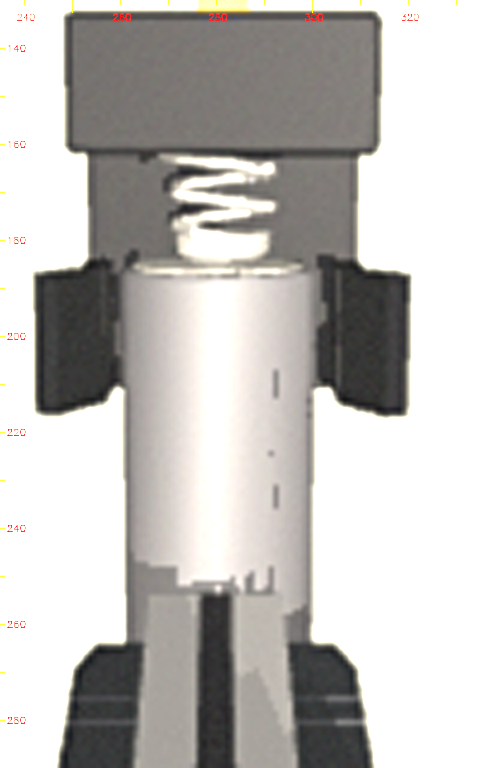

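View pics/s21c.png

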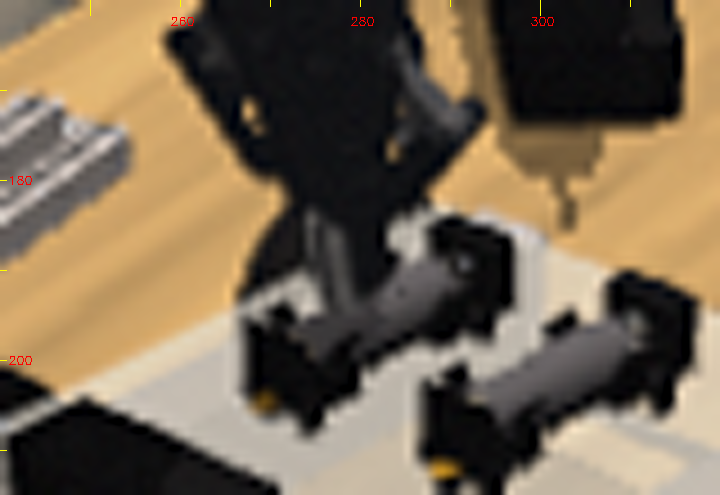

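View pics/sc21c.png

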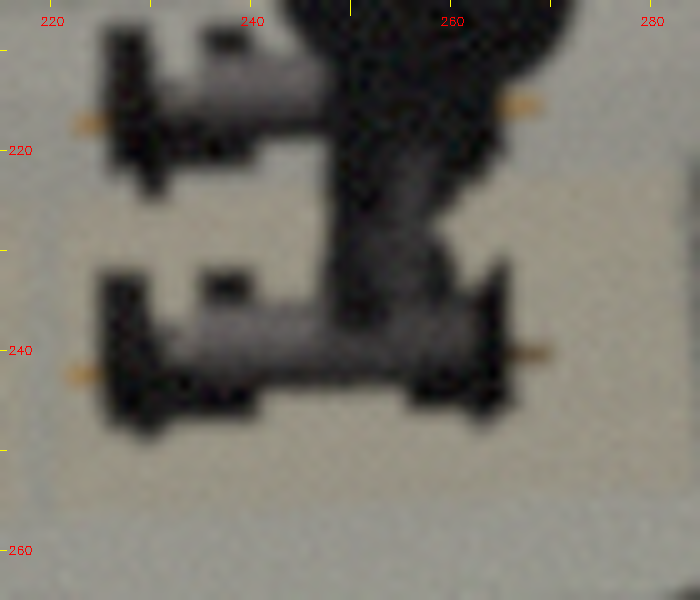

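>>> {"op": "step_arm", "data": {"series": [[0,0,-0.001,0,0,0],[0,0,-0.002,0,0,0],[0,0,-0.002,0,0,0]]}}

```text
clock: 18.58
position: [591.3, -163.2, 118.3]
ee_rot: [-0.643, 0.76, -0.059, -0.065]
contact_force: [-3.4, 1.7, 18.2]
gripper_width: -0.0
```

```bash
python3 - <<'E'
from plan import *
edge()
E
```

```text
t 18.5833 tcp [ 591.3 -163.2  118.3] edge_bay [14.1 -0.6  7.7] F [-3.4  1.7 18.2] tau [ 0.05  1.18 -0.23]
```

At 18 N it has not popped, and there is an odd side load. I'll back off and look at the state of the cell.

>>> {"op": "step_arm", "data": {"series": [[0,0,0.02,0,0,0],[0,-0.05,0.1,0.05,-0.008,0],[0,-0.15,0.15,0.0975,-0.0155,0],[0,-0.2,0.15,0.0975,-0.0155,0],[0,-0.2,0.15,0.0975,-0.0155,0],[0,-0.2,0.15,0.0975,-0.0155,0]]}}

```text
clock: 19.08
position: [588.9, -244.1, 173.5]
ee_rot: [-0.644, 0.765, -0.006, -0.007]
contact_force: [-0.7, 0.5, 0.4]
gripper_width: 0.3
```

```bash
python3 - <<'E'
from plan import *
edge();cap("wrist","w22");cap("side","s22");crop("s22",240,160,320,215,9,"s22c");cap("scene","sc22");crop("sc22",215,205,285,265,10,"sc22c")
E
```

```text
t 19.0833 tcp [ 588.9 -244.1  173.5] edge_bay [-65.9 -11.7  64.6] F [-0.7  0.5  0.4] tau [ 0.06  0.01 -0.06]
```

View pics/w22.png

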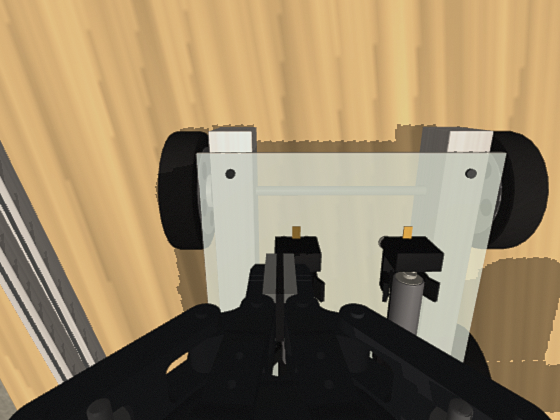

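View pics/s22c.png

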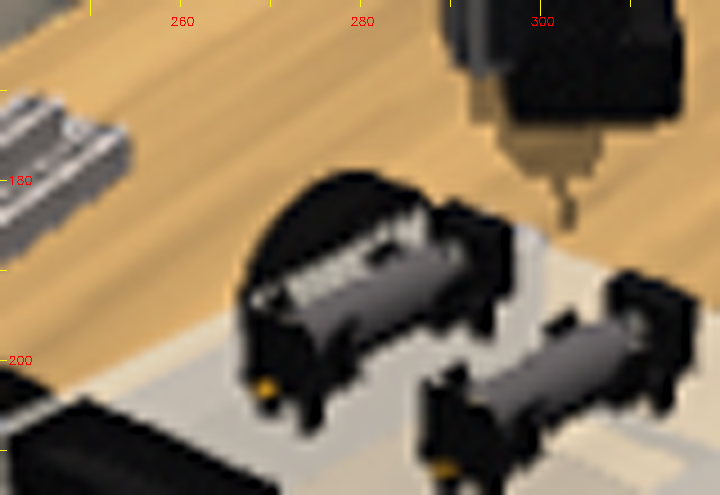

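View pics/sc22c.png

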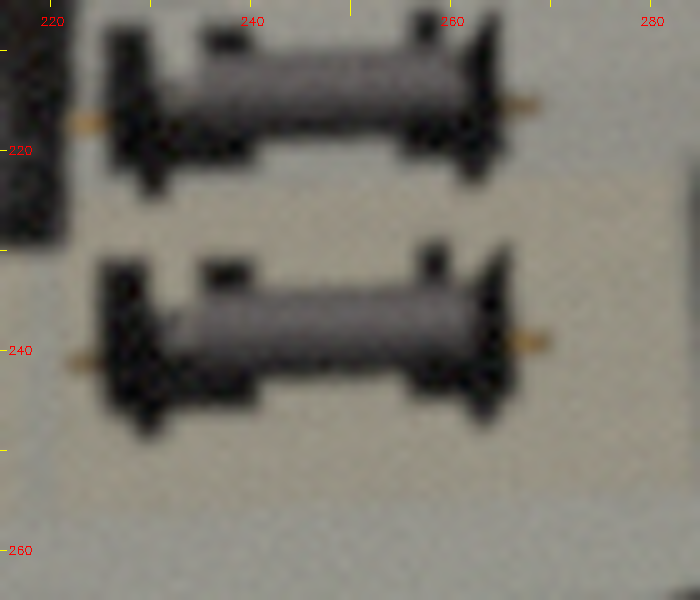

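In the scene crop the loaded holder at (248,238) now looks much like the filled one at (248,214). I'll view both together from the wrist camera.

>>> {"op": "step_arm", "data": {"series": [[-0.03,0.08,0.05,0,0,0],[-0.06,0.16,0.05,0,0,0],[-0.1,0.24,0.05,0,0,0],[-0.1,0.32,0.05,0,0,0],[-0.1,0.34,0.05,0,0,0],[-0.1,0.34,0.05,0,0,0],[-0.1,0.34,0.05,0,0,0]]}}

```text
clock: 19.82
position: [549.5, -105.8, 193.8]
ee_rot: [-0.646, 0.763, -0.006, -0.008]
contact_force: [0.7, -0.2, -0.4]
gripper_width: -0.1
```

```bash
python3 - <<'E'
from plan import *
edge();cap("wrist","w23")
im=cv2.imread("pics/w23.png")[60:270,160:420];cv2.imwrite("pics/w23c.png",cv2.convertScaleAbs(cv2.resize(im,None,fx=3,fy=2.8*3/2.8,interpolation=2)[:600],alpha=1.6,beta=20))
E
```

```text
t 19.8167 tcp [ 549.5 -105.8  193.8] edge_bay [63.9 50.2 84.9] F [ 0.7 -0.2 -0.4] tau [ 0.02 -0.01  0.01]
```

View pics/w23.png

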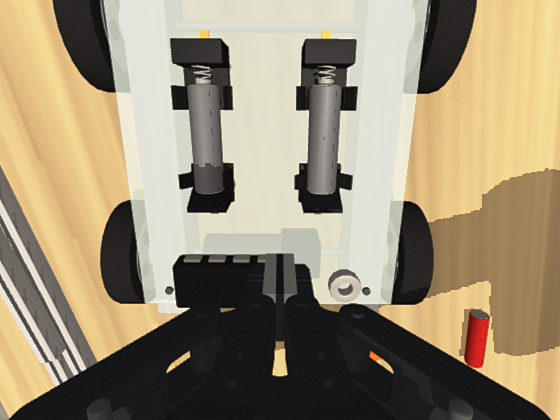

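View pics/w23c.png

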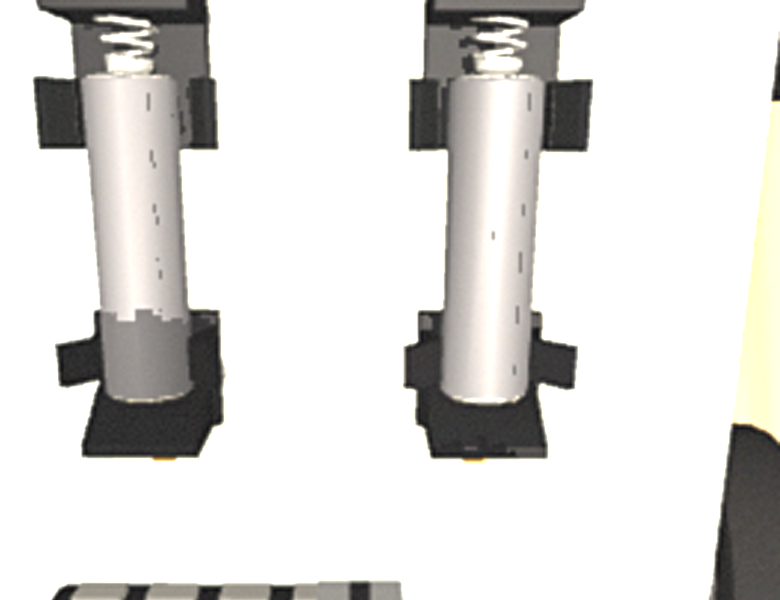

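From here the two holders look alike: the springs are equal and both button ends are at the same row by the stop wall. I'll compare heights in aligned side-view crops.

```bash
python3 - <<'E'
from plan import *
cap("side","s23");cap("scene","sc23")
im=cv2.imread("pics/s23.png").astype(np.float32)
p=[*B,YAW]
a0=proj("side1",pb(p,(0,0,0)));a1=proj("side1",pb(p,(0,80,0)));print(a0,a1)
def sub(im,c,w,h,s): 
    M=np.array([[s,0,-(c[0]-w/2)*s],[0,s,-(c[1]-h/2)*s]]);return cv2.warpAffine(im,M,(int(w*s),int(h*s)),flags=2)
def mk(name,src,ca,cb):
    o=np.hstack([sub(src,ca,36,32,11),sub(src,cb,36,32,11)]);cv2.imwrite(name,np.clip(o*1.4+10,0,255).astype(np.uint8))
mk("pics/s23p.png",im,a0,a1)
im2=cv2.imread("pics/sc23.png").astype(np.float32);b0=proj("scene1",pb(p,(0,0,0)));b1=proj("scene1",pb(p,(0,80,0)));print(b0,b1)
o=np.hstack([sub(im2,b0,56,32,7),sub(im2,b1,56,32,7)]);cv2.imwrite("pics/sc23p.png",np.clip(o*1.4+10,0,255).astype(np.uint8))
E
```

```text
[279.89798791 194.88840865] [299.93107102 203.3584162 ]
[248.55544754 238.3032918 ] [248.08651364 214.68679462]
```

View pics/s23p.png

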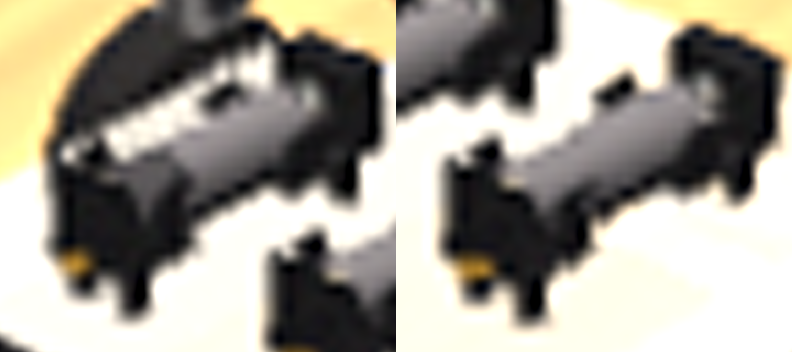

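View pics/sc23p.png

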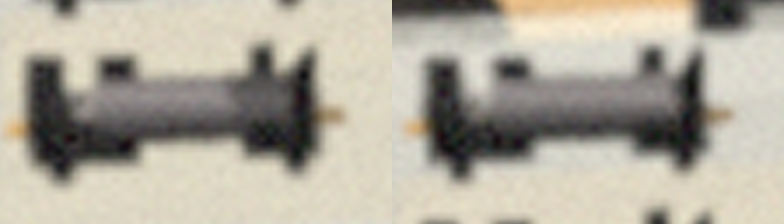

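Both pairs look the same within about 1 mm, so the cell may already be home. To be sure I'll gauge heights by light touch: the cell's top near x = +8 should be 3 mm below the spring block's top.

```bash
cat >> plan.py <<'E'
def tip(x,z,y=0,th=0):
    t=np.deg2rad(th);u=np.array([np.cos(t),0,np.sin(t)]);tz=np.array([np.sin(t),0,-np.cos(t)])
    m=np.array([x,0,z])-MX*u-MZ*tz; go(th,m[0],m[2],y)
E
python3 - <<'E'
from plan import *
where(); tip(8,40); tip(8,18)
E
```

```text
t 19.9667 pos [ 549.5 -107.5  193.6] tcp_bay [51.3 49.9 84.9] minus [ 20.2  49.9 104.1] plus [ 90.1  49.8 102.7] F [-0.5  0.7  0. ] w 0.4
to [ 591.5 -158.4  148.7] shift [ 0.1051 -0.1274 -0.1123] turn [ 0.0122 -0.0026  0.0011]
to [ 591.5 -158.4  126.7] shift [ 0.1051 -0.1274 -0.1673] turn [ 0.0122 -0.0026  0.0011]
```

>>> {"op": "step_arm", "data": {"series": [[0.06,-0.06,0,0.012,-0.0025,0],[0.105,-0.127,-0.05,0.012,-0.0025,0],[0.105,-0.127,-0.1,0.012,-0.0025,0],[0.105,-0.127,-0.15,0.012,-0.0025,0],[0.105,-0.127,-0.167,0.012,-0.0025,0],[0.105,-0.127,-0.167,0.012,-0.0025,0],[0.105,-0.127,-0.167,0.012,-0.0025,0]]}}

```text
clock: 20.55
position: [591.7, -158.2, 127.6]
ee_rot: [-0.645, 0.764, -0.0, 0.0]
contact_force: [0.1, -0.1, 0.9]
gripper_width: -0.0
```

>>> {"op": "step_arm", "data": {"series": [[0,0,-0.003,0,0,0],[0,0,-0.005,0,0,0],[0,0,-0.005,0,0,0],[0,0,-0.005,0,0,0]]}}

```text
clock: 20.88
position: [591.7, -157.4, 126.1]
ee_rot: [-0.646, 0.764, -0.001, 0.001]
contact_force: [-0.5, -0.2, -1.0]
gripper_width: 0.1
```

```bash
python3 - <<'E'
from plan import *
where();print(arm.read_state()["wrist_torque"])
E
```

```text
t 20.8833 pos [ 591.7 -157.4  126.1] tcp_bay [ 9.1 -0.  17.4] minus [-22.4   0.1  36. ] plus [47.6  0.  36. ] F [-0.5 -0.2 -1. ] w 0.1
[0.03167236 0.00453314 0.01076202]
```

>>> {"op": "step_arm", "data": {"series": [[0,0,-0.003,0,0,0],[0,0,-0.005,0,0,0],[0,0,-0.005,0,0,0],[0,0,-0.005,0,0,0]]}}

```text
clock: 21.22
position: [591.6, -157.5, 123.4]
ee_rot: [-0.646, 0.764, -0.0, 0.0]
contact_force: [-0.3, -0.5, 1.3]
gripper_width: -0.3
```

>>> {"op": "step_arm", "data": {"series": [[0,0,-0.0025,0,0,0],[0,0,-0.0025,0,0,0],[0,0,-0.0025,0,0,0],[0,0,-0.0025,0,0,0]]}}

```text
clock: 21.55
position: [591.6, -157.6, 122.6]
ee_rot: [-0.645, 0.764, -0.0, 0.0]
contact_force: [-0.9, 0.1, 2.9]
gripper_width: -0.4
```

>>> {"op": "step_arm", "data": {"series": [[0,0,-0.0025,0,0,0],[0,0,-0.0025,0,0,0],[0,0,-0.0025,0,0,0],[0,0,-0.0025,0,0,0]]}}

```text
clock: 21.88
position: [591.6, -157.6, 121.8]
ee_rot: [-0.645, 0.764, -0.001, 0.0]
contact_force: [-1.3, 1.3, 5.5]
gripper_width: -0.5
```

>>> {"op": "step_arm", "data": {"series": [[0,0,-0.0025,0,0,0],[0,0,-0.0025,0,0,0],[0,0,-0.0025,0,0,0],[0,0,-0.0025,0,0,0]]}}

```text
clock: 22.22
position: [591.6, -157.7, 121.3]
ee_rot: [-0.646, 0.764, -0.001, 0.0]
contact_force: [-2.1, 1.3, 7.0]
gripper_width: 0.3
```

The cell's top contact is at z = 123.6. Now the block, at bay x = -54.

```bash
python3 - <<'E'
from plan import *
tip(-54,20)
E
```

```text
to [ 581.2 -219.6  128.7] shift [-0.026  -0.1547  0.0186] turn [0.0004 0.0009 0.0004]
```

>>> {"op": "step_arm", "data": {"series": [[0,0,0.06,0,0,0],[-0.01,-0.06,0.07,0,0,0],[-0.026,-0.155,0.07,0,0,0],[-0.026,-0.155,0.04,0,0,0],[-0.026,-0.155,0.02,0,0,0],[-0.026,-0.155,0.02,0,0,0],[-0.026,-0.155,0.02,0,0,0]]}}

```text
clock: 22.8
position: [580.7, -219.1, 127.4]
ee_rot: [-0.646, 0.764, 0.0, -0.0]
contact_force: [-0.4, -0.3, -0.2]
gripper_width: -0.3
```

>>> {"op": "step_arm", "data": {"series": [[0,0,-0.0025,0,0,0],[0,0,-0.0025,0,0,0],[0,0,-0.0025,0,0,0],[0,0,-0.0025,0,0,0]]}}

```text
clock: 23.13
position: [581.2, -219.0, 127.3]
ee_rot: [-0.646, 0.764, -0.0, 0.0]
contact_force: [0.3, -0.3, 0.3]
gripper_width: -0.0
```

>>> {"op": "step_arm", "data": {"series": [[0,0,-0.0025,0,0,0],[0,0,-0.0025,0,0,0],[0,0,-0.0025,0,0,0],[0,0,-0.0025,0,0,0]]}}

```text
clock: 23.47
position: [581.2, -219.5, 126.5]
ee_rot: [-0.645, 0.764, -0.0, 0.0]
contact_force: [-0.6, 1.1, 0.9]
gripper_width: 0.3
```

>>> {"op": "step_arm", "data": {"series": [[0,0,-0.0025,0,0,0],[0,0,-0.0025,0,0,0],[0,0,-0.0025,0,0,0],[0,0,-0.0025,0,0,0]]}}

```text
clock: 23.8
position: [581.3, -219.6, 125.7]
ee_rot: [-0.645, 0.764, -0.001, 0.0]
contact_force: [-0.3, 0.6, 3.0]
gripper_width: 0.0
```

>>> {"op": "step_arm", "data": {"series": [[0,0,-0.0025,0,0,0],[0,0,-0.0025,0,0,0],[0,0,-0.0025,0,0,0],[0,0,-0.0025,0,0,0]]}}

```text
clock: 24.13
position: [581.3, -219.7, 124.9]
ee_rot: [-0.646, 0.764, -0.001, 0.0]
contact_force: [-0.4, 1.7, 6.4]
gripper_width: -0.2
```

The block's top is at z = 126.8, so the cell's top lies 3.2 mm below it; home would be 3.0 mm. The cell is therefore home, and my camera estimate of the holder's height was about 4.5 mm low. I'll retreat and take a last look.

>>> {"op": "step_arm", "data": {"series": [[0,0,0.05,0,0,0],[0,0,0.15,0,0,0],[0,0.1,0.2,0,0,0],[-0.1,0.2,0.2,0,0,0],[-0.1,0.28,0.2,0,0,0],[-0.1,0.28,0.2,0,0,0],[-0.1,0.28,0.2,0,0,0],[-0.1,0.28,0.2,0,0,0]]}}

```text
clock: 24.8
position: [540.9, -107.4, 203.9]
ee_rot: [-0.646, 0.764, -0.0, -0.0]
contact_force: [-0.2, -0.2, -0.7]
gripper_width: 0.2
```

```bash
python3 - <<'E'
from plan import *
where();cap("wrist","w24");cap("scene","sc24");cap("side","s24")
im=cv2.imread("pics/w24.png")[40:240,140:400];cv2.imwrite("pics/w24c.png",cv2.convertScaleAbs(cv2.resize(im,None,fx=3,fy=3,interpolation=2),alpha=1.6,beta=20))
a=cv2.imread("pics/sc24.png").astype(int);b=cv2.imread("pics/scene1.png").astype(int)
E
```

```text
t 24.8 pos [ 540.9 -107.4  203.9] tcp_bay [49.9 58.4 95.2] minus [ 18.4  58.4 113.8] plus [ 88.4  58.4 113.8] F [-0.2 -0.2 -0.7] w 0.2
```

View pics/w24c.png

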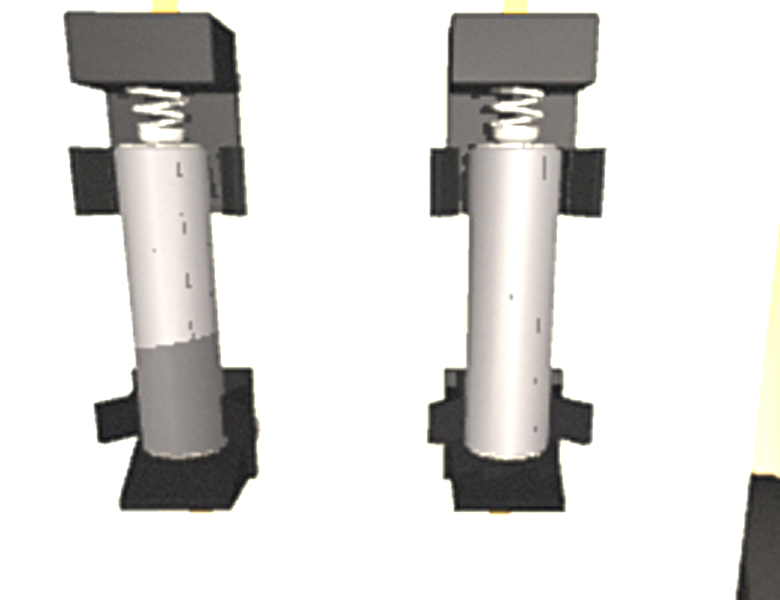

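View pics/sc24.png

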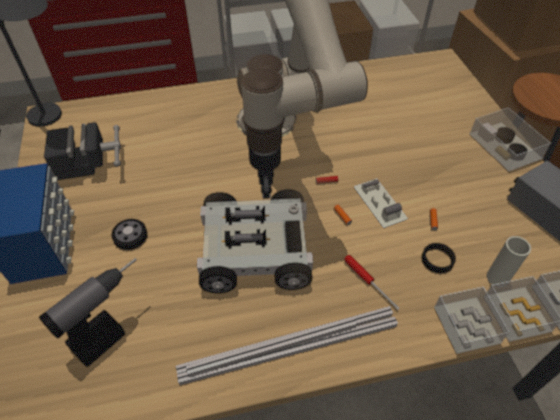

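The spring length, end rows and stop gap match the filled holder, and the short cells, collar, screwdriver, tape and wheel are where they were. I'll hand the job in.

```bash
python3 - <<'E'
from bench import arm
print(arm.job_done())
E
```

```text
the job is handed in; nothing more can be done
None
```

The long cell is loaded in the empty holder and, by my last checks, lies fully home. I handed the job in at about 25 s; no verdict was reported.

**What I did:** I took the middle cell from the rack by a point about 4 mm toward its flat end. Tilted 20°, I lowered it flat end first and pushed it about 5 mm against the spring (4.4 N) with the button end still up. I then swung the button end down and pressed it into the ears while still gripping it, let go, and pressed once more from above with closed fingers.

**Last checks:**
- **Touch:** the cell's top is 3.2 mm below the top of the spring block; fully home would be 3.0 mm.
- **Pictures:** spring length, end positions and gap to the stop wall match the filled holder next to it. The short cells and other loose things look unmoved.
- **Force:** the highest downward push I read was about 18 N, or about 6 mm of sink on the mounts. The limit is 7.8 mm.

**What disagreed:**
- **Holder height:** my camera estimate was about 4.5 mm lower than what the touch showed, so I thought the cell was still 3–4 mm up when it was probably already home. The final press from above was probably not needed.
- **Pop-in:** I never saw a clear drop in force when the cell popped between the ears. That it is home rests on the touch and the pictures.
- **Side force:** an unexplained sideways force of 2–4 N showed up during the presses.

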